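# Load the sample box, photograph it with the scale bar, and cover it again

### The arm

A 7-joint arm with a two-finger parallel gripper is mounted at the origin on the work surface. World frame = base frame: x ahead of the robot, y to its left, z up, the work surface at z = 0. Lengths are in mm, angles in degrees, forces in N, time in s.
With the tool pointing down it reaches from about 425 to 875 mm from the base axis. Payload 4.7 kg.
Tool frame: the origin (TCP) lies midway between the tips of the shut fingers; the grasp point (between the pads) lies 19 mm behind it; z points along the fingers, y is the line along which they close (so a half turn about z gives the same grasp; the last joint's range is limited). The gripper opens to 85 mm and grips with 20 to 120 N. Pads are 22 mm wide; open, the fingers measure 114 mm over their backs; the gripper's body (76 mm by 85 mm) begins 54 mm behind the grasp point. The pads swing forward as they close: fully open they stand 13 mm farther back than shut.
Start: joints at [72.428, 18.392, -4.016, 83.108, 1.295, 78.541, -3.26], TCP at [204.942, -616.866, 231.349] pointing down, gripper open.
Joint ranges: [-163.93, 163.93], [-17.29, 119.83], [-79.2, 71.16], [3.27, 140.29], [-89.18, 269.18], [5.43, 117.66], [-154.24, 154.24]. Speed limits (degrees/s): [147.25, 147.25, 180, 180, 180, 180, 180].

### API

Orientations are given as [roll, pitch, yaw] about the fixed x, y, z axes, in that order (R = Rz(yaw) Ry(pitch) Rx(roll)).
In Python, from station import manip gives the robot as it stands.
- The arm moves only by the tool step_arm, never from a script. Its argument "moves" is a list of rows, each an object of numbers: "x", "y", "z": the shift along the world's x, y, z in cm; "roll": the turn about the world's z in degrees; "hand": the finger opening in cm, from 0 to 8.54. A call has exactly 10 rows; each row is the pose to reach, as a shift and turn from the pose commanded when the call began; what a row does not reach only later rows make up. A row lasts 1/10 s, in which the tool goes at most 50 mm and 8.59 degrees, less where a joint would pass 70% of its speed; a pose out of reach is approached as far as the arm can. A call with a gripper value outside its range is refused whole. The fingers move at their own pace and stop on an object; "force" is the grip in N (left out, the last holds). Time passes only in rows, so rows that repeat a pose let the fingers close, or fill a call up. It gives the time, the measured TCP pose, the force, the opening and the grip force at its end, in the units of the state.
- manip.get_state(): the state, without advancing time (a new reading comes with each control period).
- manip.snapshot(name): name is "side" or "top" or "wrist"; returns the picture (480x640x3 uint8, red, green, blue); there is no depth.
- manip.camera_params(name): a dict with "mtx" (3x3 intrinsics, pixels), "world_to_cam" (4x4, takes a point from world to camera coordinates). Camera axes: x right, y down, z forward; pixel columns grow to the right and rows downward; lengths in mm; the calibration is good to about 2 mm. A picture is of the moment at which its call begins: read the wrist's pose just before it. camera_params takes no time and is no camera call; for the wrist camera it gives the pose at the moment of the call.
- manip.finish_job(): hands the job in; it is judged then, once.
Trained networks look in the newest picture that a camera, given by its name, has taken for a name from the list of things; names that differ only in an ending like _2 or _b are one class to them, and where a whole thing is asked for, a point or a joint stands for the part that bears it (a point fixed in the world has none). Each returns a list of dicts, best first, with "confidence" (0 to 1); they miss things now and then, are a little off and sometimes report something else, mostly with a low value. They report only what shows in the picture. A call takes as long as a camera call. They do not tell look-alikes from the thing itself.
- manip.silhouettes(camera, target): "mask" (480x640 bool, what is visible of it) and "bbox" ([left, top, right, bottom] in pixels, round what is visible of it).
- manip.pinpoint(camera, target): "centre" ([column, row] in pixels: a listed point, or the origin of a listed thing).
The state is a dict: "t": time; "q": joint angles; "joint_vel": joint speeds; "tau": joint torques, N m; "tool_pos": TCP position; "tcp_rot": TCP orientation; "force": force on the tool from outside, world axes, zero at the start; "wrist_torque": the same for the moment, N m; "gripper_width": opening from 0.0 (shut) to 1.0 (fully open); "grip_force": force on a finger pad.
Only numpy, scipy, OpenCV 4.12 (cv2) and the standard library are available. Lean on these libraries where they do the work, as an engineer would, in place of code of your own. Each camera call takes 0.05 s, during which the arm holds its last target. There are 200 camera calls.

### The job

Record the samples: lift the orange cover off the box's pins and lay it flat on the blue pad, then stand every sample pot upright inside the box. Lay the scale bar on the bench with its long edge flush against the middle of the box's front face, the long side towards the robot, let go of it, and with everything so placed press the red shutter button fully down for the photograph. Then put the scale bar back lying lengthwise on its green mat and seat the cover fully down on its pins again, with the pots still standing inside and the other things on the bench left alone.

Things in the scene. Friction and masses are not known exactly. Their poses are not given: they have to be found in the camera images.
- box: dark grey sample box, fixed. Outside 124 (x) x 210 (y, long way) x 46 mm high; trough inside 110 x 170 mm, floor 6 mm above the bench. Origin: centre of the underside, z up. Front face: the long face at x = -62 mm, towards the robot. On each end block (y = -94 and +94 mm, x = 0) a steel pin, 8 mm diameter, stands 14 mm up from the rim, its top 5 mm tapering to 4 mm.
- box_seat (a point): centre of the box's top rim, 46 mm above the bench, with the box's axes: where the cover's origin is when the cover is seated on the pins
- cover: loose orange cover plate, 124 (x) x 210 (y) x 5 mm, 0.22 kg; 12 mm holes for the pins at y = -94 and +94 mm, x = 0. Black bar handle along y on top at x = 0: 14 mm wide, 84 mm long, from 18 to 32 mm above the plate's underside, on feet at y = -36 and +36 mm. Origin: centre of the underside; z up. Fits the box either way round; starts seated on it.
- pad: thin blue pad fixed on the bench beside the box, where the cover is put meanwhile: 170 (x) x 250 (y) x 2 mm. Origin: centre of its underside. Its long way (y) points roughly along the robot's x, yaw about 90 degrees. Either to the left or to the right of the box.
- mat: thin green mat fixed on the bench on the other side of the box, the scale bar's place: 90 (x) x 250 (y) x 2 mm. Origin: centre of its underside; long way (y) roughly along the robot's x.
- rule: loose aluminium scale bar (straightedge), 44 (x) x 200 (y) x 6 mm, 0.14 kg, black scale blocks along both long edges, with a square black knob 18 x 18 mm, 20 mm tall (from 6 to 26 mm above its underside), at its centre. Origin: centre of the underside; z up. Both long edges are alike. It starts on the green mat, lying along it.
- shutter (a joint): travel of the round red shutter button (m): 0 up, about 0.006 fully down; springs back; 5 N presses it fully. It has to go down by at least 4 mm.
- shutter_top (a point): centre of the top face of the red shutter button (36 mm diameter, in a small black housing fixed on the bench beyond the pad or the mat); press straight down
- pot0: loose sample pot, white with a green cap, 30 mm diameter, 34 mm tall, 0.04 kg; stands on the bench between the robot and the box at the start. Origin: centre of its underside, z up. Between two and four of the four pots are there; the others are absent (None).
- pot1: loose sample pot, white with a blue cap, 30 mm diameter, 34 mm tall, 0.04 kg; stands on the bench between the robot and the box at the start. Origin: centre of its underside, z up. Between two and four of the four pots are there; the others are absent (None).
- pot2: loose sample pot, white with a red cap, 30 mm diameter, 34 mm tall, 0.04 kg; stands on the bench between the robot and the box at the start. Origin: centre of its underside, z up. Between two and four of the four pots are there; the others are absent (None).
- pot3: loose sample pot, white with a yellow cap, 30 mm diameter, 34 mm tall, 0.04 kg; stands on the bench between the robot and the box at the start. Origin: centre of its underside, z up. Between two and four of the four pots are there; the others are absent (None).
- beaker: glass beaker 56 mm wide, 65 mm tall, bystander on the side away from the shutter button. Origin: centre of its underside.
- wash_bottle: white bottle with a blue cap, 60 mm wide, 120 mm tall, bystander behind the box. Origin: centre of its underside.
- microplate: clear well plate 85 x 127 x 14 mm, bystander behind the box. Origin: centre of its underside.
There are look-alikes about, which are no part of the job. Of the things that look like the part that bears shutter, the smaller one is meant. Several things have the shape of the rule; the one meant has the colours described above.

How it is judged:
By the outcome, as a careful person would: the job done as asked, in the order asked, and still so for the second after the job is handed in, with the robot touching nothing.
Of pot0, pot1, pot2, pot3 only 2 to 4 are there at a start; the rules pass over those that are not, and their reading is None.
At some moment in a run one of pot0, pot1, pot2, pot3, rule may be knocked a few centimetres aside while the robot is not near it.
It also fails if it takes over 210 s, if anything falls off the work surface, if the arm or the gripper's body presses on something with over 40 N, if the wrist force passes 120 N, or if a joint passes its speed limit or range.

## Working session

There is one attempt and no reset: what is moved stays moved. The work goes in short steps, Python scripts to look and compute and a tool call to move; the robot and the scene stay as the last step left them, time stands still between calls to the robot, and variables do not carry over. Pictures are saved under pics/ and viewed, at most 14 in all, crops included, and the job is handed in when it is done.

Besides the shell and the picture viewer there is one more tool, called as name(argument=value, ...) on one line, values as JSON. step_arm: Moves the arm, as the interface text tells. Its arguments: {"type":"object","properties":{"moves":{"type":"array"},"force":{"type":"number"}},"required":["moves"]}

```bash
ls; mkdir -p pics; cat > h.py <<'E'
import numpy as np, cv2
from station import manip as m
def ray(cam,px,z,P=None):
    P=P or m.camera_params(cam); K=np.array(P["mtx"],float); T=np.array(P["world_to_cam"],float)
    R,t=T[:3,:3],T[:3,3]; c=-R.T@t
    d=R.T@np.linalg.inv(K)@np.array([px[0],px[1],1.]); return c+d*(z-c[2])/d[2]
def proj(cam,p,P=None):
    P=P or m.camera_params(cam); T=np.array(P["world_to_cam"],float)
    q=np.array(P["mtx"])@(T@np.append(p,1.))[:3]; return q[:2]/q[2]
def snap(cam,name=None):
    P=m.camera_params(cam); im=m.snapshot(cam)
    if name: cv2.imwrite(f"pics/{name}.png",im[...,::-1])
    return im,P
E
python3 - <<'E'
from h import *
s=m.get_state(); print({k:np.round(s[k],2) for k in("t","tool_pos","tcp_rot","force","gripper_width")})
a,_=snap("top","top0"); b,_=snap("side","side0")
for c in("top","side"):
    P=m.camera_params(c);T=np.array(P["world_to_cam"]);print(c,np.round(-T[:3,:3].T@T[:3,3]), np.round(T[:3,:3],2).tolist(),P["mtx"][0][0])
for n,z in dict(box_seat=46,box=0,cover=46,pad=0,mat=0,rule=2,shutter_top=25,pot0=0,pot1=0,pot2=0,pot3=0,beaker=0,wash_bottle=0,microplate=0).items():
    for d in m.pinpoint("top",n)[:3]: print(n,np.round(d["centre"]),round(d["confidence"],2),np.round(ray("top",d["centre"],z)))
E
```

```text
pics
{'t': np.float64(0.0), 'tool_pos': array([ 204.76, -616.35,  230.22]), 'tcp_rot': array([-1.7989e+02,  1.0000e-02,  1.8380e+01]), 'force': array([-0.31,  0.44,  0.24]), 'gripper_width': np.float64(1.0)}
top [ 400.   14. 1106.] [[0.02, -1.0, 0.01], [-1.0, -0.02, -0.09], [0.09, -0.01, -1.0]] 535.5277903281894
side [390. 718. 845.] [[-0.99, -0.12, 0.01], [-0.1, 0.73, -0.68], [0.07, -0.67, -0.74]] 502.0494527486835
box_seat [458. 265.] 0.47 [ 453. -274.   46.]
cover [304. 177.] 0.81 [623.  36.  46.]
pad [177. 257.] 0.73 [460. 294.   0.]
mat [424. 170.] 0.7 [ 653. -217.    0.]
mat [455. 264.] 0.68 [ 456. -280.    0.]
mat [387. 257.] 0.58 [ 468. -140.    0.]
rule [464. 264.] 0.93 [ 457. -299.    2.]
rule [466. 396.] 0.9 [ 190. -300.    2.]
shutter_top [198. 157.] 0.72 [664. 253.  25.]
shutter_top [211. 101.] 0.57 [784. 231.  25.]
pot0 [247. 253.] 0.75 [472. 151.   0.]
pot0 [384. 260.] 0.67 [ 463. -134.    0.]
pot0 [337. 254.] 0.45 [472. -35.   0.]
pot1 [247. 253.] 0.75 [472. 151.   0.]
pot1 [384. 260.] 0.67 [ 463. -134.    0.]
pot1 [337. 254.] 0.45 [472. -35.   0.]
pot2 [247. 253.] 0.75 [472. 151.   0.]
pot2 [384. 260.] 0.67 [ 463. -134.    0.]
pot2 [337. 254.] 0.45 [472. -35.   0.]
pot3 [247. 253.] 0.75 [472. 151.   0.]
pot3 [384. 260.] 0.67 [ 463. -134.    0.]
pot3 [337. 254.] 0.45 [472. -35.   0.]
beaker [426. 168.] 0.87 [ 657. -220.    0.]
wash_bottle [263. 116.] 0.94 [763. 126.   0.]
microplate [357. 113.] 0.76 [774. -74.   0.]
```

View pics/top0.png

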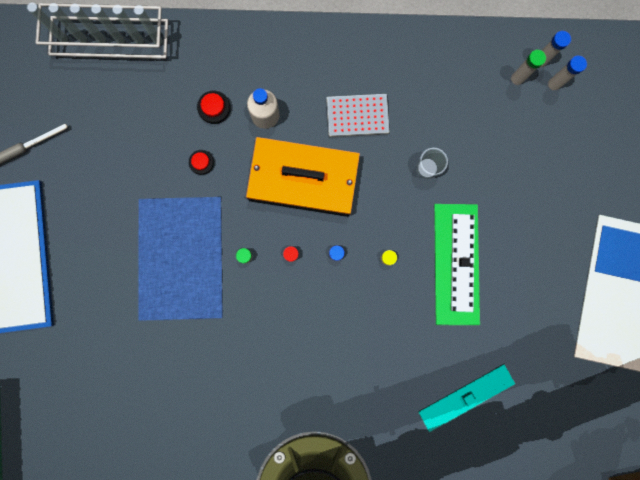

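View pics/side0.png

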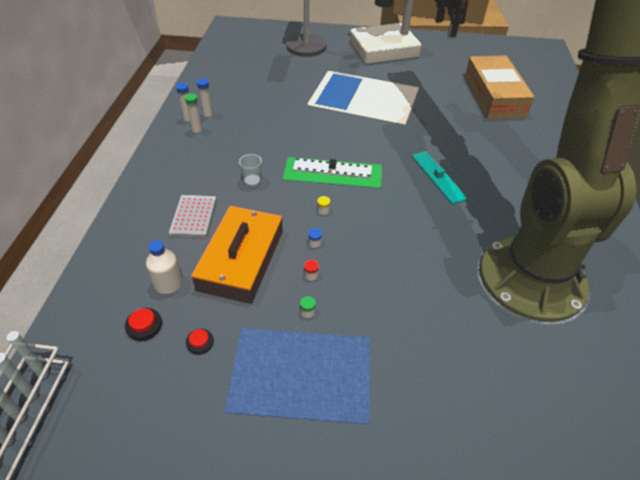

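The pictures show the cover seated at (303,177), the pad on the left and the mat with the white rule at (463,263). All four pots stand in a row at about row 255. The smaller red button is at (200,161). The turquoise bar and the larger button at (213,106) are look-alikes.

```bash
cat >> h.py <<'E'
def hsvmask(im,h0,h1,s=120,v=60,smax=255,vmax=255):
    return cv2.inRange(cv2.cvtColor(im,cv2.COLOR_RGB2HSV),(h0,s,v),(h1,smax,vmax))
def blobs(mask,amin=30):
    n,l,st,c=cv2.connectedComponentsWithStats(mask)
    return sorted([(st[i,4],c[i],(l==i).astype(np.uint8)) for i in range(1,n) if st[i,4]>=amin],key=lambda t:-t[0])
def rect(cam,mask,z,P):
    cs,_=cv2.findContours(mask,cv2.RETR_EXTERNAL,cv2.CHAIN_APPROX_NONE)
    c=max(cs,key=cv2.contourArea).reshape(-1,2)
    w=np.array([ray(cam,p,z,P)[:2] for p in c],np.float32)
    (cx,cy),_,_=r=cv2.minAreaRect(w); b=cv2.boxPoints(r); e=[b[1]-b[0],b[2]-b[1]]
    L=max(e,key=np.linalg.norm); yaw=np.degrees(np.arctan2(L[1],L[0]))%180
    return np.round([cx,cy,yaw,*sorted(np.linalg.norm(x) for x in e)],1)
E
python3 - <<'E'
from h import *
im=cv2.imread("pics/top0.png")[...,::-1].copy();P=m.camera_params("top")
for n,(h0,h1,z,s) in dict(orange=(8,20,51,150),yellow=(24,34,34,120),green=(45,75,34,120),blue=(100,118,34,120),red=(0,5,34,150),red2=(170,180,34,150)).items():
    for a,c,k in blobs(hsvmask(im,h0,h1,s,70))[:6]:
        zz=51 if n=="orange" else (2 if a>1500 else 34)
        print(n,a,np.round(c),np.round(ray("top",c,zz,P)),rect("top",k,zz,P))
w=hsvmask(im,0,180,0,200,60); 
for a,c,k in blobs(w,200): print("white",a,np.round(c),rect("top",k,8,P))
E
```

```text
orange 806 [300. 169.] [638.  44.  51.] [626.2  37.5  82.1 126.3 211.4]
orange 445 [303. 176.] [624.  37.  51.] [626.7  38.6  82.4  33.  103.3]
yellow 191 [389. 257.] [ 466. -139.   34.] [ 466.4 -139.7   91.1   28.1   30.3]
green 3172 [452. 265.] [ 454. -275.    2.] [ 457.8 -283.3    0.6   91.9  249.1]
green 228 [537.  57.] [ 890. -446.   34.] [ 890.  -446.6   44.2   33.9   34.2]
green 194 [243. 255.] [465. 154.  34.] [464.  153.    1.9  30.   30.1]
blue 10039 [180. 258.] [458. 288.   2.] [459.4 288.2   2.6 170.5 250. ]
blue 1957 [619. 253.] [ 485. -623.    2.] [ 485.9 -626.2  168.5   94.1   98. ]
blue 1196 [ 35. 259.] [450. 566.  34.] [456.7 596.    8.1 100.4 296.4]
blue 267 [577.  64.] [ 878. -531.   34.] [ 877.4 -530.5  142.7   36.    42.2]
blue 260 [562.  39.] [ 932. -499.   34.] [ 930.5 -498.   135.9   34.1   43.6]
blue 206 [336. 253.] [473. -33.  34.] [473.5 -33.1   0.9  30.1  30.2]
red 445 [212. 104.] [774. 228.  34.] [773.1 228.1   2.   47.1  48.7]
red 258 [200. 161.] [655. 248.  34.] [655.6 248.2   2.1  34.5  35.3]
red 174 [291. 253.] [470.  59.  34.] [469.5  59.1 167.2  28.7  29.2]
white 5564 [610. 311.] [ 406.7 -613.7  168.8  129.3  297.2]
white 5472 [ 19. 259.] [457.8 607.1   4.2  87.9 285.4]
white 764 [462. 288.] [ 410.4 -293.7  179.5   43.4   99.6]
white 714 [463. 236.] [ 512.3 -295.6  179.7   41.6   95.9]
white 416 [101.   7.] [987.8 479.6  87.5  26.2 256.7]
white 257 [258. 108.] [777.1 136.6  59.2  32.5  54.2]
```

step_arm(moves=[{"x": 4,"y": 2.5,"roll": 8},{"x": 8,"y": 5,"roll": 16},{"x": 12,"y": 8,"roll": 24},{"x": 14.5,"y": 12,"roll": 32},{"x": 17,"y": 16,"roll": 40},{"x": 19.5,"y": 20,"roll": 48},{"x": 22,"y": 24,"roll": 56},{"x": 24.5,"y": 28,"roll": 64},{"x": 26.5,"y": 32,"roll": 64},{"x": 28.5,"y": 36,"roll": 64}])

```text
invalid input
```

step_arm(moves=[{"x": 2,"y": 4},{"x": 4,"y": 8},{"x": 6,"y": 12},{"x": 8,"y": 16},{"x": 10,"y": 20},{"x": 12,"y": 24},{"x": 13.5,"y": 27.5},{"x": 13.6,"y": 29.5},{"x": 13.6,"y": 29.5},{"x": 13.6,"y": 29.5}])

```text
invalid input
```

```bash
cat >> h.py <<'E'
def st():
    s=m.get_state(); print({k:np.round(s[k],2).tolist() for k in("t","tool_pos","tcp_rot","force","gripper_width","grip_force")}); return s
E
python3 - <<'E'
from h import *
st(); im,P=snap("wrist","w1")
T=np.array(P["world_to_cam"]);print(np.round(-T[:3,:3].T@T[:3,3]),P["mtx"][0][0])
for a,c,k in blobs(hsvmask(im,8,20,150,70),300)[:4]: print(a,c,rect("wrist",k,51,P))
for d in m.pinpoint("wrist","cover"): print(d,np.round(ray("wrist",d["centre"],46,P)))
for d in m.pinpoint("wrist","box_seat"): print(d,np.round(ray("wrist",d["centre"],46,P)))
E
```

```text
{'t': 0.8, 'tool_pos': [204.9, -616.87, 231.39], 'tcp_rot': [179.99, 0.0, 18.38], 'force': [0.04, -0.2, 0.59], 'gripper_width': 1.0, 'grip_force': 0.0}
[ 284. -591.  375.] 366.38946889464745
```

View pics/w1.png

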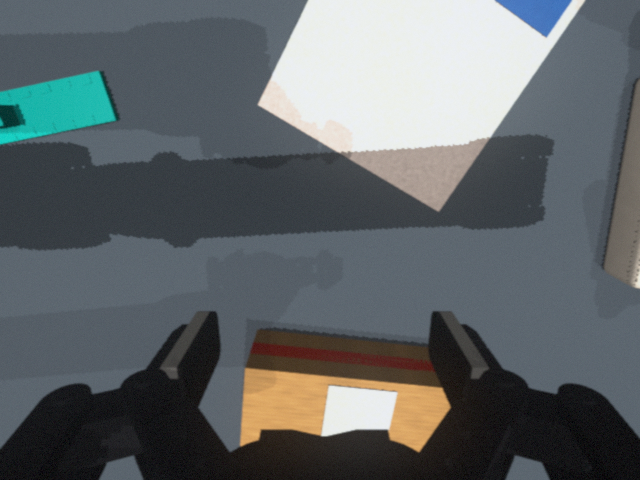

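The call was refused, probably because each row needs all its fields. The wrist picture still shows the start position, with the cardboard box below the fingers at (330,400).

step_arm(moves=[{"x": 4,"y": 2.5,"z": 0,"roll": 8,"hand": 8.5},{"x": 8,"y": 5,"z": 0,"roll": 16,"hand": 8.5},{"x": 12,"y": 8,"z": 0,"roll": 24,"hand": 8.5},{"x": 14.5,"y": 12,"z": 0,"roll": 32,"hand": 8.5},{"x": 17,"y": 16,"z": 0,"roll": 40,"hand": 8.5},{"x": 19.5,"y": 20,"z": 0,"roll": 48,"hand": 8.5},{"x": 22,"y": 24,"z": 0,"roll": 56,"hand": 8.5},{"x": 24.5,"y": 28,"z": 0,"roll": 64,"hand": 8.5},{"x": 26.5,"y": 32,"z": 0,"roll": 64,"hand": 8.5},{"x": 28.5,"y": 36,"z": 0,"roll": 64,"hand": 8.5}])

```text
t: 1.95
tool_pos: [490.7, -255.1, 231.6]
tcp_rot: [180.0, 0.0, 82.4]
force: [0.3, -0.4, -0.2]
gripper_width: 0.995
grip_force: 0.0
```

step_arm(moves=[{"x": 2,"y": 4,"z": 0,"roll": 0,"hand": 8.5},{"x": 4,"y": 8,"z": 0,"roll": 0,"hand": 8.5},{"x": 6,"y": 12,"z": 0,"roll": 0,"hand": 8.5},{"x": 8,"y": 16,"z": 0,"roll": 0,"hand": 8.5},{"x": 10,"y": 20,"z": 0,"roll": 0,"hand": 8.5},{"x": 12,"y": 24,"z": 0,"roll": 0,"hand": 8.5},{"x": 13,"y": 27.5,"z": 0,"roll": 0,"hand": 8.5},{"x": 13.6,"y": 29.5,"z": 0,"roll": 0,"hand": 8.5},{"x": 13.6,"y": 29.5,"z": 0,"roll": 0,"hand": 8.5},{"x": 13.6,"y": 29.5,"z": 0,"roll": 0,"hand": 8.5}])

```text
t: 2.95
tool_pos: [625.9, 38.0, 231.2]
tcp_rot: [-180.0, 0.0, 82.4]
force: [-0.5, -0.4, 0.3]
gripper_width: 0.997
grip_force: 0.0
```

```bash
python3 - <<'E'
from h import *
st(); im,P=snap("wrist","w2")
for a,c,k in blobs(hsvmask(im,8,20,150,70),300)[:4]: print(a,c,rect("wrist",k,51,P))
for d in m.pinpoint("wrist","cover"): print(d,np.round(ray("wrist",d["centre"],46,P)))
for d in m.silhouettes("wrist","cover")[:1]: print(rect("wrist",d["mask"].astype(np.uint8),51,P))
E
```

```text
{'t': 2.95, 'tool_pos': [625.89, 37.99, 231.21], 'tcp_rot': [-179.99, 0.04, 82.42], 'force': [-0.48, -0.35, 0.35], 'gripper_width': 1.0, 'grip_force': 0.0}
5338 [343.62439116 276.13806669] [637.6   2.3  82.  100.5 148.7]
{'centre': [325.4, 216.9], 'confidence': 0.73} [628.  33.  46.]
[629.2  35.   82.3 124.3 211. ]
```

View pics/w2.png

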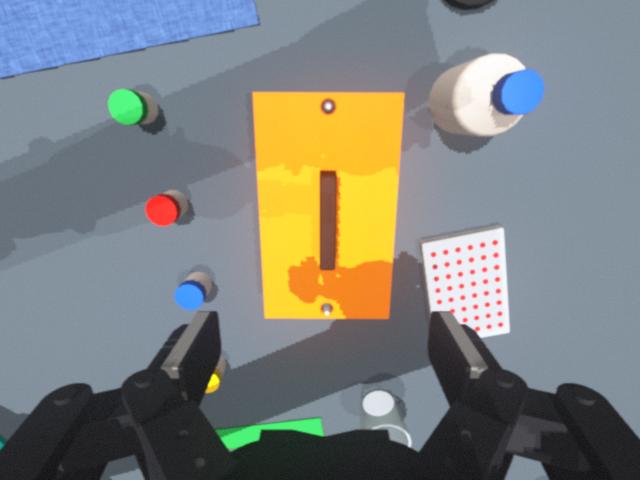

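The wrist picture shows the cover centred on the gripper axis, with its handle at (328,220) and the pins at (328,106) and (326,309). It matches the top camera. I'll grip and lift it.

```bash
python3 - <<'E'
from h import *
P=m.camera_params("wrist")
a=ray("wrist",(328,105),60,P);b=ray("wrist",(326.5,308),60,P);print(a,b,(a+b)/2,np.linalg.norm(a-b),np.degrees(np.arctan2(*(a-b)[[1,0]])))
E
```

```text
[642.80932097 126.33246101  60.        ] [617.27805783 -55.8376798   60.        ] [630.0436894  35.2473906  60.       ] 183.95055205055758 82.02192425468797
```

step_arm(moves=[{"x": 0.2,"y": -0.2,"z": -4,"roll": 0,"hand": 6},{"x": 0.2,"y": -0.2,"z": -8,"roll": 0,"hand": 6},{"x": 0.2,"y": -0.2,"z": -12,"roll": 0,"hand": 6},{"x": 0.2,"y": -0.2,"z": -15,"roll": 0,"hand": 6},{"x": 0.2,"y": -0.2,"z": -16.5,"roll": 0,"hand": 6},{"x": 0.2,"y": -0.2,"z": -17.5,"roll": 0,"hand": 6},{"x": 0.2,"y": -0.2,"z": -17.5,"roll": 0,"hand": 3},{"x": 0.2,"y": -0.2,"z": -17.5,"roll": 0,"hand": 1},{"x": 0.2,"y": -0.2,"z": -17.5,"roll": 0,"hand": 0.5},{"x": 0.2,"y": -0.2,"z": -17.5,"roll": 0,"hand": 0.5}], force=60)

```text
t: 4.1
tool_pos: [629.2, 36.3, 58.3]
tcp_rot: [179.8, -0.0, 82.4]
force: [0.0, 0.0, 4.7]
gripper_width: 0.15
grip_force: 61.8
```

step_arm(moves=[{"x": 0,"y": 0,"z": 0,"roll": 0,"hand": 0.5},{"x": 0,"y": 0,"z": 0,"roll": 0,"hand": 0.5},{"x": 0,"y": 0,"z": 0,"roll": 0,"hand": 0.5},{"x": 0,"y": 0,"z": 0.5,"roll": 0,"hand": 0.5},{"x": 0,"y": 0,"z": 1,"roll": 0,"hand": 0.5},{"x": 0,"y": 0,"z": 1.5,"roll": 0,"hand": 0.5},{"x": 0,"y": 0,"z": 2.5,"roll": 0,"hand": 0.5},{"x": 0,"y": 0,"z": 4,"roll": 0,"hand": 0.5},{"x": 0,"y": 0,"z": 6,"roll": 0,"hand": 0.5},{"x": 0,"y": 0,"z": 8,"roll": 0,"hand": 0.5}])

```text
t: 5.1
tool_pos: [628.0, 36.3, 138.1]
tcp_rot: [180.0, -0.0, 82.4]
force: [0.0, 0.5, -1.8]
gripper_width: 0.143
grip_force: 60.8
```

step_arm(moves=[{"x": -3,"y": 1,"z": 1,"roll": 0,"hand": 0.5},{"x": -6,"y": 3,"z": 1,"roll": 8,"hand": 0.5},{"x": -8,"y": 6,"z": 1,"roll": 16,"hand": 0.5},{"x": -10,"y": 9,"z": 1,"roll": 24,"hand": 0.5},{"x": -12,"y": 12,"z": 1,"roll": 32,"hand": 0.5},{"x": -13,"y": 15,"z": 1,"roll": 40,"hand": 0.5},{"x": -14,"y": 18,"z": 1,"roll": 48,"hand": 0.5},{"x": -15,"y": 21,"z": 1,"roll": 56,"hand": 0.5},{"x": -16,"y": 23,"z": 1,"roll": 64,"hand": 0.5},{"x": -16.9,"y": 25.2,"z": 1,"roll": 72,"hand": 0.5}])

```text
t: 6.1
tool_pos: [458.6, 289.3, 147.7]
tcp_rot: [180.0, 0.1, 154.7]
force: [0.4, -0.5, -2.9]
gripper_width: 0.152
grip_force: 60.8
```

step_arm(moves=[{"x": 0,"y": 0,"z": 0,"roll": 8,"hand": 0.5},{"x": 0,"y": 0,"z": -1,"roll": 16,"hand": 0.5},{"x": 0,"y": 0,"z": -3,"roll": 24,"hand": 0.5},{"x": 0,"y": 0,"z": -6,"roll": 28,"hand": 0.5},{"x": 0,"y": 0,"z": -9,"roll": 28,"hand": 0.5},{"x": 0,"y": 0,"z": -11,"roll": 28,"hand": 0.5},{"x": 0,"y": 0,"z": -11.5,"roll": 28,"hand": 0.5},{"x": 0,"y": 0,"z": -12,"roll": 28,"hand": 0.5},{"x": 0,"y": 0,"z": -12,"roll": 28,"hand": 0.5},{"x": 0,"y": 0,"z": -12,"roll": 28,"hand": 0.5}])

```text
t: 7.1
tool_pos: [459.8, 288.7, 27.6]
tcp_rot: [180.0, 0.1, -177.6]
force: [-0.3, -0.7, -2.7]
gripper_width: 0.146
grip_force: 60.7
```

step_arm(moves=[{"x": 0,"y": 0,"z": -0.3,"roll": 0,"hand": 0.5},{"x": 0,"y": 0,"z": -0.6,"roll": 0,"hand": 0.5},{"x": 0,"y": 0,"z": -0.9,"roll": 0,"hand": 0.5},{"x": 0,"y": 0,"z": -1.2,"roll": 0,"hand": 0.5},{"x": 0,"y": 0,"z": -1.4,"roll": 0,"hand": 0.5},{"x": 0,"y": 0,"z": -1.4,"roll": 0,"hand": 0.5},{"x": 0,"y": 0,"z": -1.4,"roll": 0,"hand": 0.5},{"x": 0,"y": 0,"z": -1.4,"roll": 0,"hand": 0.5},{"x": 0,"y": 0,"z": -1.4,"roll": 0,"hand": 0.5},{"x": 0,"y": 0,"z": -1.4,"roll": 0,"hand": 0.5}])

```text
t: 8.1
tool_pos: [459.0, 288.0, 14.3]
tcp_rot: [-179.9, 0.0, -177.6]
force: [-5.5, -6.7, 16.0]
gripper_width: 0.145
grip_force: 63.4
```

step_arm(moves=[{"x": 0,"y": 0,"z": 0,"roll": 0,"hand": 2.5},{"x": 0,"y": 0,"z": 0,"roll": 0,"hand": 4},{"x": 0,"y": 0,"z": 0,"roll": 0,"hand": 5},{"x": 0,"y": 0,"z": 0,"roll": 0,"hand": 5},{"x": 0,"y": 0,"z": 2,"roll": 0,"hand": 5},{"x": 0,"y": 0,"z": 4,"roll": 0,"hand": 5},{"x": 0,"y": 0,"z": 8,"roll": 0,"hand": 6},{"x": 0,"y": 0,"z": 12,"roll": -8,"hand": 6},{"x": 0,"y": 0,"z": 15,"roll": -16,"hand": 6},{"x": 0,"y": 0,"z": 15,"roll": -24,"hand": 6}], force=30)

```text
t: 9.1
tool_pos: [461.2, 290.2, 166.8]
tcp_rot: [179.7, 0.3, 158.1]
force: [0.1, -1.2, -0.6]
gripper_width: 0.699
grip_force: 0.0
```

step_arm(moves=[{"x": 0,"y": -3,"z": 0,"roll": -8,"hand": 6},{"x": 0,"y": -6,"z": 0,"roll": -16,"hand": 6},{"x": 0,"y": -9,"z": 0,"roll": -24,"hand": 6},{"x": 0,"y": -12,"z": 0,"roll": -32,"hand": 6},{"x": 0,"y": -13.5,"z": 0,"roll": -40,"hand": 6},{"x": 0.7,"y": -13.5,"z": 0,"roll": -48,"hand": 6},{"x": 0.7,"y": -13.5,"z": 0,"roll": -56,"hand": 6},{"x": 0.7,"y": -13.5,"z": 0,"roll": -64,"hand": 6},{"x": 0.7,"y": -13.5,"z": 0,"roll": -72,"hand": 6},{"x": 0.7,"y": -13.5,"z": 0,"roll": -76,"hand": 6}])

```text
t: 10.1
tool_pos: [465.8, 153.2, 162.2]
tcp_rot: [-180.0, 0.0, 82.1]
force: [-0.3, -0.4, 0.4]
gripper_width: 0.702
grip_force: 0.0
```

```bash
cat >> h.py <<'E'
COL=dict(yellow=(24,34),green=(45,75),blue=(112,122),red=(0,5))
def caps(cam,im,P,z=34):
    for n,(a,b) in COL.items():
        for A,c,k in blobs(hsvmask(im,a,b,120,60),60)[:5]:
            r=rect(cam,k,z,P)
            if 20<r[3] and r[4]<42: print(n,A,np.round(c),np.round(ray(cam,c,z,P)[:2]),r[3:])
E
python3 - <<'E'
from h import *
st(); im,P=snap("wrist","w3"); caps("wrist",im,P); im,P=snap("top","t3");print("top"); caps("top",im,P)
for a,c,k in blobs(hsvmask(im,8,20,150,70),300)[:2]: print(a,c,rect("top",k,7,P))
E
```

```text
{'t': 10.1, 'tool_pos': [465.81, 153.22, 162.16], 'tcp_rot': [-179.99, 0.0, 82.15], 'force': [-0.26, -0.41, 0.38], 'gripper_width': 0.7, 'grip_force': 0.0}
green 1158 [324. 231.] [467. 152.] [28.8 30. ]
red 2521 [579.  61.] [653. 247.] [35.5 37.8]
red 947 [344. 333.] [472.  59.] [28.7 34.7]
top
yellow 191 [389. 257.] [ 466. -139.] [28.1 30.3]
green 255 [536.  58.] [ 889. -444.] [36.8 38.5]
red 265 [200. 161.] [655. 248.] [34.4 37.3]
red 178 [290. 254.] [469.  59.] [28.1 30.1]
```

View pics/t3.png

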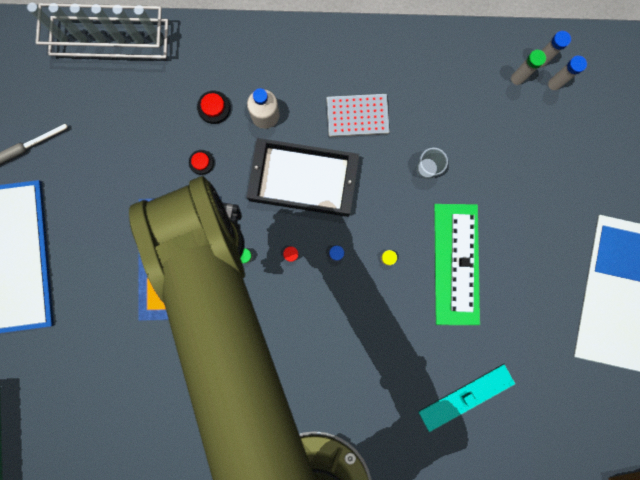

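The top picture shows the cover lying on the pad behind the arm, the open box trough at (303,177) and the pots where they were. Next I'll move the green pot.

step_arm(moves=[{"x": 0.1,"y": -0.1,"z": -4,"roll": 0,"hand": 6},{"x": 0.1,"y": -0.1,"z": -8,"roll": 0,"hand": 6},{"x": 0.1,"y": -0.1,"z": -12,"roll": 0,"hand": 6},{"x": 0.1,"y": -0.1,"z": -14.5,"roll": 0,"hand": 6},{"x": 0.1,"y": -0.1,"z": -15.5,"roll": 0,"hand": 6},{"x": 0.1,"y": -0.1,"z": -15.5,"roll": 0,"hand": 6},{"x": 0.1,"y": -0.1,"z": -15.5,"roll": 0,"hand": 4},{"x": 0.1,"y": -0.1,"z": -15.5,"roll": 0,"hand": 2},{"x": 0.1,"y": -0.1,"z": -15.5,"roll": 0,"hand": 2},{"x": 0.1,"y": -0.1,"z": -15.5,"roll": 0,"hand": 2}])

```text
t: 11.2
tool_pos: [468.4, 152.5, 9.1]
tcp_rot: [179.8, -0.0, 82.4]
force: [-1.3, 0.8, 6.3]
gripper_width: 0.34
grip_force: 29.6
```

step_arm(moves=[{"x": 0,"y": 0,"z": 0,"roll": 0,"hand": 2},{"x": 0,"y": 0,"z": 2,"roll": 0,"hand": 2},{"x": 0,"y": 0,"z": 5,"roll": 0,"hand": 2},{"x": 0,"y": 0,"z": 9,"roll": 0,"hand": 2},{"x": 4,"y": -1,"z": 11,"roll": 0,"hand": 2},{"x": 8,"y": -2,"z": 11,"roll": 0,"hand": 2},{"x": 12,"y": -4,"z": 11,"roll": 0,"hand": 2},{"x": 15,"y": -5,"z": 11,"roll": 0,"hand": 2},{"x": 17.1,"y": -5.7,"z": 11,"roll": 0,"hand": 2},{"x": 17.1,"y": -5.7,"z": 11,"roll": 0,"hand": 2}])

```text
t: 12.2
tool_pos: [640.7, 92.5, 117.3]
tcp_rot: [179.9, -0.0, 82.1]
force: [0.2, 0.1, -0.7]
gripper_width: 0.346
grip_force: 29.9
```

step_arm(moves=[{"x": 0,"y": 0,"z": 0,"roll": 0,"hand": 2},{"x": 0,"y": 0,"z": -3,"roll": 0,"hand": 2},{"x": 0,"y": 0,"z": -6,"roll": 0,"hand": 2},{"x": 0,"y": 0,"z": -8.5,"roll": 0,"hand": 2},{"x": 0,"y": 0,"z": -9.5,"roll": 0,"hand": 2},{"x": 0,"y": 0,"z": -10,"roll": 0,"hand": 2},{"x": 0,"y": 0,"z": -10.2,"roll": 0,"hand": 2},{"x": 0,"y": 0,"z": -10.2,"roll": 0,"hand": 2},{"x": 0,"y": 0,"z": -10.2,"roll": 0,"hand": 3.4},{"x": 0,"y": 0,"z": -10.2,"roll": 0,"hand": 4.5}])

```text
t: 13.2
tool_pos: [638.7, 95.3, 16.4]
tcp_rot: [179.9, -0.0, 82.4]
force: [-0.7, -0.9, -0.0]
gripper_width: 0.525
grip_force: 0.0
```

step_arm(moves=[{"x": 0,"y": 0,"z": 0,"roll": 0,"hand": 4.8},{"x": 0,"y": 0,"z": 0,"roll": 0,"hand": 4.8},{"x": 0,"y": 0,"z": 3,"roll": 0,"hand": 4.8},{"x": 0,"y": 0,"z": 6,"roll": 0,"hand": 5},{"x": 0,"y": 0,"z": 10.2,"roll": 0,"hand": 6},{"x": -4,"y": -1,"z": 10.2,"roll": 0,"hand": 6},{"x": -8,"y": -2,"z": 10.2,"roll": 0,"hand": 6},{"x": -12,"y": -3,"z": 10.2,"roll": 0,"hand": 6},{"x": -16.6,"y": -3.6,"z": 10.2,"roll": 0,"hand": 6},{"x": -16.6,"y": -3.6,"z": 10.2,"roll": 0,"hand": 6}])

```text
t: 14.2
tool_pos: [464.9, 57.2, 115.6]
tcp_rot: [-179.7, 0.4, 82.4]
force: [0.6, -1.5, -0.5]
gripper_width: 0.708
grip_force: 0.0
```

```bash
python3 - <<'E'
from h import *
st(); im,P=snap("wrist","w4"); caps("wrist",im,P); im,P=snap("top","t4");print("top"); caps("top",im,P)
E
```

```text
{'t': 14.2, 'tool_pos': [464.93, 57.25, 115.62], 'tcp_rot': [-179.71, 0.45, 82.36], 'force': [0.57, -1.49, -0.48], 'gripper_width': 0.71, 'grip_force': 0.0}
green 2065 [612. 156.] [644.  94.] [28.7 30.9]
red 1612 [336. 247.] [474.  58.] [29.3 31.6]
top
yellow 186 [389. 257.] [ 466. -140.] [29.6 29.9]
green 257 [536.  58.] [ 888. -444.] [36.8 38.5]
green 162 [274. 171.] [637.  97.] [26.  29.1]
red 271 [200. 160.] [656. 248.] [34.5 35.4]
```

step_arm(moves=[{"x": 0.1,"y": -0.1,"z": 0,"roll": 0,"hand": 6},{"x": 0.1,"y": -0.1,"z": -3,"roll": 0,"hand": 6},{"x": 0.1,"y": -0.1,"z": -6,"roll": 0,"hand": 6},{"x": 0.1,"y": -0.1,"z": -9,"roll": 0,"hand": 6},{"x": 0.1,"y": -0.1,"z": -11,"roll": 0,"hand": 6},{"x": 0.1,"y": -0.1,"z": -11,"roll": 0,"hand": 5},{"x": 0.1,"y": -0.1,"z": -11,"roll": 0,"hand": 3},{"x": 0.1,"y": -0.1,"z": -11,"roll": 0,"hand": 2},{"x": 0.1,"y": -0.1,"z": -11,"roll": 0,"hand": 2},{"x": 0.1,"y": -0.1,"z": -11,"roll": 0,"hand": 2}])

```text
t: 15.3
tool_pos: [473.8, 58.0, 8.3]
tcp_rot: [179.9, 0.0, 82.4]
force: [-0.1, -0.4, 1.5]
gripper_width: 0.343
grip_force: 29.8
```

step_arm(moves=[{"x": 0,"y": 0,"z": 0,"roll": 0,"hand": 2},{"x": 0,"y": 0,"z": 2,"roll": 0,"hand": 2},{"x": 0,"y": 0,"z": 5,"roll": 0,"hand": 2},{"x": 0,"y": 0,"z": 9,"roll": 0,"hand": 2},{"x": 4,"y": 0,"z": 11,"roll": 0,"hand": 2},{"x": 8,"y": 0,"z": 11,"roll": 0,"hand": 2},{"x": 12,"y": -0.2,"z": 11,"roll": 0,"hand": 2},{"x": 15,"y": -0.3,"z": 11,"roll": 0,"hand": 2},{"x": 15.9,"y": -0.3,"z": 11,"roll": 0,"hand": 2},{"x": 15.9,"y": -0.3,"z": 11,"roll": 0,"hand": 2}])

```text
t: 16.3
tool_pos: [632.2, 55.3, 116.9]
tcp_rot: [-179.9, -0.1, 82.4]
force: [-0.9, 1.1, -0.6]
gripper_width: 0.345
grip_force: 30.0
```

step_arm(moves=[{"x": 0,"y": 0,"z": 0,"roll": 0,"hand": 2},{"x": 0,"y": 0,"z": -3,"roll": 0,"hand": 2},{"x": 0,"y": 0,"z": -6,"roll": 0,"hand": 2},{"x": 0,"y": 0,"z": -8.5,"roll": 0,"hand": 2},{"x": 0,"y": 0,"z": -9.5,"roll": 0,"hand": 2},{"x": 0,"y": 0,"z": -10,"roll": 0,"hand": 2},{"x": 0,"y": 0,"z": -10.2,"roll": 0,"hand": 2},{"x": 0,"y": 0,"z": -10.2,"roll": 0,"hand": 2},{"x": 0,"y": 0,"z": -10.2,"roll": 0,"hand": 3.4},{"x": 0,"y": 0,"z": -10.2,"roll": 0,"hand": 4.5}])

```text
t: 17.3
tool_pos: [632.7, 55.2, 16.4]
tcp_rot: [179.9, -0.0, 82.4]
force: [0.1, 0.3, -0.7]
gripper_width: 0.526
grip_force: 0.0
```

step_arm(moves=[{"x": 0,"y": 0,"z": 0,"roll": 0,"hand": 4.8},{"x": 0,"y": 0,"z": 0,"roll": 0,"hand": 4.8},{"x": 0,"y": 0,"z": 3,"roll": 0,"hand": 4.8},{"x": 0,"y": 0,"z": 6,"roll": 0,"hand": 5},{"x": 0,"y": 0,"z": 10.2,"roll": 0,"hand": 6},{"x": -4,"y": -2,"z": 10.2,"roll": 0,"hand": 6},{"x": -8,"y": -5,"z": 10.2,"roll": 0,"hand": 6},{"x": -12,"y": -7,"z": 10.2,"roll": 0,"hand": 6},{"x": -15.7,"y": -9,"z": 10.2,"roll": 0,"hand": 6},{"x": -15.7,"y": -9,"z": 10.2,"roll": 0,"hand": 6}])

```text
t: 18.3
tool_pos: [469.9, -38.9, 116.4]
tcp_rot: [-179.8, 0.3, 82.1]
force: [-0.4, 0.2, -0.3]
gripper_width: 0.704
grip_force: 0.0
```

```bash
sed -i 's/blue=(112,122)/blue=(105,122)/' h.py; python3 - <<'E'
from h import *
st(); im,P=snap("wrist","w5"); caps("wrist",im,P); im,P=snap("top","t5");print("top"); caps("top",im,P)
E
```

```text
{'t': 18.3, 'tool_pos': [469.87, -38.9, 116.38], 'tcp_rot': [-179.78, 0.35, 82.05], 'force': [-0.42, 0.2, -0.35], 'gripper_width': 0.7, 'grip_force': 0.0}
blue 1696 [333. 242.] [477. -34.] [30. 31.]
red 2284 [601.  54.] [638.  54.] [28.5 29.4]
top
green 254 [536.  58.] [ 889. -445.] [37.1 37.8]
green 162 [274. 171.] [637.  97.] [26.  29.1]
red 265 [200. 161.] [655. 248.] [35.2 36.6]
red 165 [294. 175.] [631.  55.] [26.8 28.4]
```

step_arm(moves=[{"x": 0.1,"y": 0,"z": 0,"roll": 0,"hand": 6},{"x": 0.1,"y": 0,"z": -3,"roll": 0,"hand": 6},{"x": 0.1,"y": 0,"z": -6,"roll": 0,"hand": 6},{"x": 0.1,"y": 0,"z": -9,"roll": 0,"hand": 6},{"x": 0.1,"y": 0,"z": -11,"roll": 0,"hand": 6},{"x": 0.1,"y": 0,"z": -11,"roll": 0,"hand": 5},{"x": 0.1,"y": 0,"z": -11,"roll": 0,"hand": 3},{"x": 0.1,"y": 0,"z": -11,"roll": 0,"hand": 2},{"x": 0.1,"y": 0,"z": -11,"roll": 0,"hand": 2},{"x": 0.1,"y": 0,"z": -11,"roll": 0,"hand": 2}])

```text
t: 19.4
tool_pos: [476.8, -35.1, 8.3]
tcp_rot: [179.9, 0.0, 82.4]
force: [0.8, -0.2, 1.2]
gripper_width: 0.338
grip_force: 29.8
```

step_arm(moves=[{"x": 0,"y": 0,"z": 0,"roll": 0,"hand": 2},{"x": 0,"y": 0,"z": 2,"roll": 0,"hand": 2},{"x": 0,"y": 0,"z": 5,"roll": 0,"hand": 2},{"x": 0,"y": 0,"z": 9,"roll": 0,"hand": 2},{"x": 4,"y": 1,"z": 11,"roll": 0,"hand": 2},{"x": 8,"y": 2,"z": 11,"roll": 0,"hand": 2},{"x": 12,"y": 4,"z": 11,"roll": 0,"hand": 2},{"x": 15.1,"y": 5,"z": 11,"roll": 0,"hand": 2},{"x": 15.1,"y": 5,"z": 11,"roll": 0,"hand": 2},{"x": 15.1,"y": 5,"z": 11,"roll": 0,"hand": 2}])

```text
t: 20.4
tool_pos: [626.6, 15.6, 116.8]
tcp_rot: [-179.9, -0.0, 82.4]
force: [-0.9, -0.4, -0.8]
gripper_width: 0.343
grip_force: 30.0
```

step_arm(moves=[{"x": 0,"y": 0,"z": 0,"roll": 0,"hand": 2},{"x": 0,"y": 0,"z": -3,"roll": 0,"hand": 2},{"x": 0,"y": 0,"z": -6,"roll": 0,"hand": 2},{"x": 0,"y": 0,"z": -8.5,"roll": 0,"hand": 2},{"x": 0,"y": 0,"z": -9.5,"roll": 0,"hand": 2},{"x": 0,"y": 0,"z": -10,"roll": 0,"hand": 2},{"x": 0,"y": 0,"z": -10.2,"roll": 0,"hand": 2},{"x": 0,"y": 0,"z": -10.2,"roll": 0,"hand": 2},{"x": 0,"y": 0,"z": -10.2,"roll": 0,"hand": 3.4},{"x": 0,"y": 0,"z": -10.2,"roll": 0,"hand": 4.5}])

```text
t: 21.4
tool_pos: [627.7, 15.2, 16.4]
tcp_rot: [179.9, -0.0, 82.4]
force: [-0.5, 0.6, 0.1]
gripper_width: 0.525
grip_force: 0.0
```

step_arm(moves=[{"x": 0,"y": 0,"z": 0,"roll": 0,"hand": 4.8},{"x": 0,"y": 0,"z": 0,"roll": 0,"hand": 4.8},{"x": 0,"y": 0,"z": 3,"roll": 0,"hand": 4.8},{"x": 0,"y": 0,"z": 6,"roll": 0,"hand": 5},{"x": 0,"y": 0,"z": 10.2,"roll": 0,"hand": 6},{"x": -3.5,"y": -3.5,"z": 10.2,"roll": 0,"hand": 6},{"x": -7,"y": -7,"z": 10.2,"roll": 0,"hand": 6},{"x": -10.5,"y": -10.5,"z": 10.2,"roll": 0,"hand": 6},{"x": -14,"y": -14,"z": 10.2,"roll": 0,"hand": 6},{"x": -15.9,"y": -15.7,"z": 10.2,"roll": 0,"hand": 6}])

```text
t: 22.4
tool_pos: [464.7, -145.5, 117.0]
tcp_rot: [-179.9, 0.1, 82.1]
force: [-0.1, -0.7, 0.7]
gripper_width: 0.704
grip_force: 0.0
```

```bash
python3 - <<'E'
from h import *
st(); m.snapshot("wrist"); im,P=snap("wrist","w6"); st(); caps("wrist",im,P); im,P=snap("top","t6");print("top"); caps("top",im,P)
E
```

```text
{'t': 22.4, 'tool_pos': [464.67, -145.52, 116.99], 'tcp_rot': [-179.9, 0.14, 82.12], 'force': [-0.09, -0.69, 0.74], 'gripper_width': 0.7, 'grip_force': 0.0}
{'t': 22.5, 'tool_pos': [464.83, -145.84, 117.11], 'tcp_rot': [-179.89, 0.19, 81.98], 'force': [-0.4, -0.54, -0.19], 'gripper_width': 0.7, 'grip_force': 0.0}
yellow 1571 [331. 239.] [ 469. -141.] [29.4 29.5]
top
green 259 [536.  58.] [ 889. -444.] [36.8 38.5]
green 162 [274. 171.] [637.  97.] [26.  29.1]
red 270 [200. 161.] [655. 248.] [34.4 37.3]
red 166 [294. 175.] [630.  55.] [28.2 28.6]
```

step_arm(moves=[{"x": 0.1,"y": 0,"z": 0,"roll": 0,"hand": 6},{"x": 0.1,"y": 0,"z": -3,"roll": 0,"hand": 6},{"x": 0.1,"y": 0,"z": -6,"roll": 0,"hand": 6},{"x": 0.1,"y": 0,"z": -9,"roll": 0,"hand": 6},{"x": 0.1,"y": 0,"z": -11,"roll": 0,"hand": 6},{"x": 0.1,"y": 0,"z": -11,"roll": 0,"hand": 5},{"x": 0.1,"y": 0,"z": -11,"roll": 0,"hand": 3},{"x": 0.1,"y": 0,"z": -11,"roll": 0,"hand": 2},{"x": 0.1,"y": 0,"z": -11,"roll": 0,"hand": 2},{"x": 0.1,"y": 0,"z": -11,"roll": 0,"hand": 2}])

```text
t: 23.55
tool_pos: [469.9, -142.2, 8.4]
tcp_rot: [179.9, 0.1, 82.4]
force: [-0.3, 0.3, 2.8]
gripper_width: 0.335
grip_force: 29.9
```

step_arm(moves=[{"x": 0,"y": 0,"z": 0,"roll": 0,"hand": 2},{"x": 0,"y": 0,"z": 2,"roll": 0,"hand": 2},{"x": 0,"y": 0,"z": 5,"roll": 0,"hand": 2},{"x": 0,"y": 0,"z": 9,"roll": 0,"hand": 2},{"x": 4,"y": 3,"z": 11,"roll": 0,"hand": 2},{"x": 8,"y": 6,"z": 11,"roll": 0,"hand": 2},{"x": 12,"y": 9,"z": 11,"roll": 0,"hand": 2},{"x": 15.3,"y": 11.8,"z": 11,"roll": 0,"hand": 2},{"x": 15.3,"y": 11.8,"z": 11,"roll": 0,"hand": 2},{"x": 15.3,"y": 11.8,"z": 11,"roll": 0,"hand": 2}])

```text
t: 24.55
tool_pos: [621.9, -22.2, 116.8]
tcp_rot: [-179.9, -0.1, 82.5]
force: [-0.3, -0.9, -1.0]
gripper_width: 0.342
grip_force: 30.0
```

step_arm(moves=[{"x": 0,"y": 0,"z": 0,"roll": 0,"hand": 2},{"x": 0,"y": 0,"z": -3,"roll": 0,"hand": 2},{"x": 0,"y": 0,"z": -6,"roll": 0,"hand": 2},{"x": 0,"y": 0,"z": -8.5,"roll": 0,"hand": 2},{"x": 0,"y": 0,"z": -9.5,"roll": 0,"hand": 2},{"x": 0,"y": 0,"z": -10,"roll": 0,"hand": 2},{"x": 0,"y": 0,"z": -10.2,"roll": 0,"hand": 2},{"x": 0,"y": 0,"z": -10.2,"roll": 0,"hand": 2},{"x": 0,"y": 0,"z": -10.2,"roll": 0,"hand": 3.4},{"x": 0,"y": 0,"z": -10.2,"roll": 0,"hand": 4.5}])

```text
t: 25.55
tool_pos: [622.7, -23.8, 16.4]
tcp_rot: [179.9, 0.0, 82.4]
force: [-0.3, -1.7, -0.5]
gripper_width: 0.519
grip_force: 0.0
```

step_arm(moves=[{"x": 0,"y": 0,"z": 0,"roll": 0,"hand": 4.8},{"x": 0,"y": 0,"z": 0,"roll": 0,"hand": 4.8},{"x": 0,"y": 0,"z": 3,"roll": 0,"hand": 4.8},{"x": 0,"y": 0,"z": 6,"roll": 0,"hand": 5},{"x": 0,"y": 0,"z": 10.2,"roll": 0,"hand": 6},{"x": -3,"y": -3.5,"z": 12,"roll": 0,"hand": 6},{"x": -6,"y": -7,"z": 14,"roll": 0,"hand": 6},{"x": -9,"y": -11,"z": 15,"roll": 0,"hand": 6},{"x": -12,"y": -15,"z": 15,"roll": 0,"hand": 6},{"x": -13,"y": -19,"z": 15,"roll": 0,"hand": 6}])

```text
t: 26.55
tool_pos: [489.4, -215.5, 166.0]
tcp_rot: [-180.0, 0.2, 82.3]
force: [0.7, 0.2, 0.3]
gripper_width: 0.705
grip_force: 0.0
```

step_arm(moves=[{"x": -1,"y": -4,"z": 0,"roll": 4,"hand": 6},{"x": -2.8,"y": -8.2,"z": 0,"roll": 7.5,"hand": 6},{"x": -2.8,"y": -8.2,"z": 0,"roll": 7.5,"hand": 6},{"x": -2.8,"y": -8.2,"z": 0,"roll": 7.5,"hand": 6},{"x": -2.8,"y": -8.2,"z": 0,"roll": 7.5,"hand": 6},{"x": -2.8,"y": -8.2,"z": 0,"roll": 7.5,"hand": 6},{"x": -2.8,"y": -8.2,"z": 0,"roll": 7.5,"hand": 6},{"x": -2.8,"y": -8.2,"z": 0,"roll": 7.5,"hand": 6},{"x": -2.8,"y": -8.2,"z": 0,"roll": 7.5,"hand": 6},{"x": -2.8,"y": -8.2,"z": 0,"roll": 7.5,"hand": 6}])

```text
t: 27.55
tool_pos: [464.0, -295.7, 165.4]
tcp_rot: [180.0, 0.0, 89.9]
force: [-0.7, -1.1, 0.5]
gripper_width: 0.7
grip_force: 0.0
```

```bash
python3 - <<'E'
from h import *
st(); im,P=snap("wrist","w7"); 
for d in m.silhouettes("wrist","rule")[:2]: print(d["confidence"],d["bbox"],rect("wrist",d["mask"].astype(np.uint8),8,P))
for d in m.silhouettes("wrist","mat")[:2]: print(d["confidence"],d["bbox"],rect("wrist",d["mask"].astype(np.uint8),2,P))
im2,P2=snap("top","t7");print("top"); caps("top",im2,P2)
cv2.imwrite("pics/c7.png",np.hstack([im[...,::-1][::2,::2],im2[60:300,220:540,::-1]]))
E
```

```text
{'t': 27.55, 'tool_pos': [464.04, -295.7, 165.36], 'tcp_rot': [180.0, 0.01, 89.9], 'force': [-0.67, -1.14, 0.54], 'gripper_width': 0.7, 'grip_force': 0.0}
0.82 [202.4, 194.2, 441.5, 250.3] [ 462.8 -297.   178.7   45.9  200.6]
0.59 [0.5, 185.7, 101.7, 329.0] [ 209.6 -333.4  119.3   50.1  130.9]
0.72 [164.4, 152.0, 468.7, 256.7] [ 459.7 -286.8    0.7   92.   251.2]
top
yellow 173 [333. 180.] [621. -24.] [28.5 28.9]
green 258 [536.  58.] [ 889. -444.] [34.  41.9]
green 162 [274. 171.] [637.  97.] [26.  29.1]
blue 185 [260.  95.] [795. 130.] [26.7 31.9]
red 265 [200. 161.] [655. 248.] [34.4 37.3]
red 165 [294. 175.] [631.  55.] [26.4 28.9]
```

View pics/c7.png

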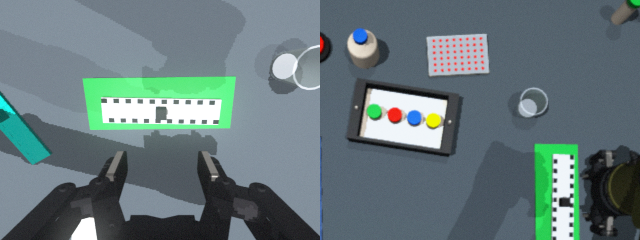

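All four pots stand in the box. The white rule lies on the mat under the gripper, with its knob at (322,228) in full-size pixels, so I'll pick it up.

step_arm(moves=[{"x": -0.1,"y": -0.1,"z": -4,"roll": -0.5,"hand": 5},{"x": -0.1,"y": -0.1,"z": -8,"roll": -0.5,"hand": 5},{"x": -0.1,"y": -0.1,"z": -12,"roll": -0.5,"hand": 5},{"x": -0.1,"y": -0.1,"z": -14.5,"roll": -0.5,"hand": 5},{"x": -0.1,"y": -0.1,"z": -15.5,"roll": -0.5,"hand": 5},{"x": -0.1,"y": -0.1,"z": -15.5,"roll": -0.5,"hand": 5},{"x": -0.1,"y": -0.1,"z": -15.5,"roll": -0.5,"hand": 3},{"x": -0.1,"y": -0.1,"z": -15.5,"roll": -0.5,"hand": 1},{"x": -0.1,"y": -0.1,"z": -15.5,"roll": -0.5,"hand": 1},{"x": -0.1,"y": -0.1,"z": -15.5,"roll": -0.5,"hand": 1}], force=60)

```text
t: 28.75
tool_pos: [464.1, -297.7, 12.3]
tcp_rot: [179.9, 0.1, 89.4]
force: [-1.7, 0.7, 7.5]
gripper_width: 0.192
grip_force: 61.3
```

step_arm(moves=[{"x": 0,"y": 0,"z": 0,"roll": 0,"hand": 1},{"x": 0,"y": 0,"z": 0,"roll": 0,"hand": 1},{"x": 0,"y": 0,"z": 0.5,"roll": 0,"hand": 1},{"x": 0,"y": 0,"z": 1.5,"roll": 0,"hand": 1},{"x": 0,"y": 0,"z": 3,"roll": 0,"hand": 1},{"x": 0,"y": 0,"z": 6,"roll": 0,"hand": 1},{"x": 0,"y": 0,"z": 9,"roll": 0,"hand": 1},{"x": 0,"y": 0,"z": 10,"roll": 0,"hand": 1},{"x": 0,"y": 0,"z": 10,"roll": 0,"hand": 1},{"x": 0,"y": 0,"z": 10,"roll": 0,"hand": 1}])

```text
t: 29.75
tool_pos: [462.3, -296.8, 109.7]
tcp_rot: [-179.9, -0.0, 89.4]
force: [-0.2, -0.4, -2.3]
gripper_width: 0.194
grip_force: 60.3
```

step_arm(moves=[{"x": 1,"y": 4,"z": 0,"roll": 8.2,"hand": 1},{"x": 2,"y": 8,"z": 0,"roll": 16.4,"hand": 1},{"x": 3,"y": 12,"z": 0,"roll": 24.6,"hand": 1},{"x": 4,"y": 16,"z": 0,"roll": 32.8,"hand": 1},{"x": 5,"y": 20,"z": 0,"roll": 41,"hand": 1},{"x": 6,"y": 24,"z": 0,"roll": 49,"hand": 1},{"x": 7,"y": 28,"z": 0,"roll": 57,"hand": 1},{"x": 7.5,"y": 32,"z": 0,"roll": 65,"hand": 1},{"x": 7.5,"y": 34.5,"z": 0,"roll": 73,"hand": 1},{"x": 7.5,"y": 34.5,"z": 0,"roll": 81,"hand": 1}])

```text
t: 30.75
tool_pos: [536.2, 53.9, 109.3]
tcp_rot: [179.8, -0.1, 171.2]
force: [0.1, -0.7, -1.7]
gripper_width: 0.191
grip_force: 60.3
```

step_arm(moves=[{"x": 0,"y": 0,"z": 0,"roll": 1.8,"hand": 1},{"x": 0,"y": 0,"z": 0,"roll": 1.8,"hand": 1},{"x": 0,"y": 0,"z": -3,"roll": 1.8,"hand": 1},{"x": 0,"y": 0,"z": -6,"roll": 1.8,"hand": 1},{"x": 0,"y": 0,"z": -8,"roll": 1.8,"hand": 1},{"x": 0,"y": 0,"z": -9,"roll": 1.8,"hand": 1},{"x": 0,"y": 0,"z": -9,"roll": 1.8,"hand": 1},{"x": 0,"y": 0,"z": -9,"roll": 1.8,"hand": 1},{"x": 0,"y": 0,"z": -9,"roll": 1.8,"hand": 1},{"x": 0,"y": 0,"z": -9,"roll": 1.8,"hand": 1}])

```text
t: 31.75
tool_pos: [538.8, 48.1, 21.4]
tcp_rot: [180.0, 0.1, 172.2]
force: [-0.4, 0.9, -2.2]
gripper_width: 0.192
grip_force: 60.3
```

```bash
python3 - <<'E'
from h import *
st(); im,P=snap("wrist","w8"); cv2.imwrite("pics/w8.png",im[...,::-1])
for d in m.silhouettes("wrist","rule")[:1]: print(d["confidence"],d["bbox"],rect("wrist",d["mask"].astype(np.uint8),14,P))
E
```

```text
{'t': 31.75, 'tool_pos': [538.78, 48.11, 21.37], 'tcp_rot': [179.99, 0.11, 172.15], 'force': [-0.37, 0.9, -2.16], 'gripper_width': 0.19, 'grip_force': 60.27}
0.75 [92.9, 261.5, 554.6, 356.9] [542.1  48.   82.2  49.4 205.9]
```

View pics/w8.png

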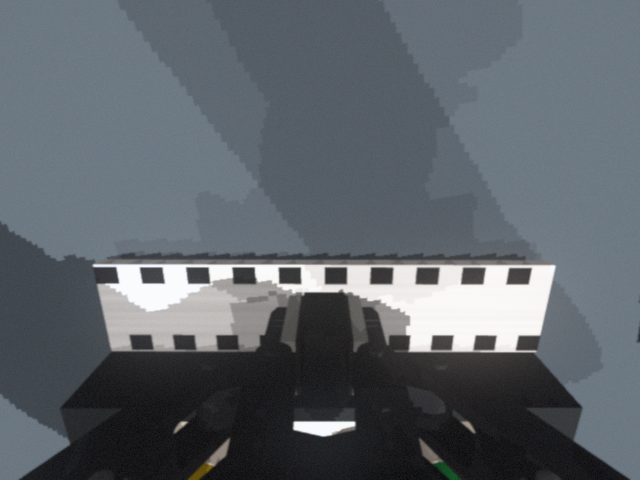

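The wrist picture shows the rule (rows 262–352) parallel to the box front and roughly centred on it. I'll lower it and push it gently flush.

step_arm(moves=[{"x": 0,"y": 0,"z": -0.3,"roll": 0,"hand": 1},{"x": 0,"y": 0,"z": -0.6,"roll": 0,"hand": 1},{"x": 0,"y": 0,"z": -0.9,"roll": 0,"hand": 1},{"x": 0,"y": 0,"z": -1.0,"roll": 0,"hand": 1},{"x": 0,"y": 0,"z": -1.1,"roll": 0,"hand": 1},{"x": 0,"y": 0,"z": -1.1,"roll": 0,"hand": 1},{"x": 0,"y": 0,"z": -1.1,"roll": 0,"hand": 1},{"x": 0,"y": 0,"z": -1.1,"roll": 0,"hand": 1},{"x": 0,"y": 0,"z": -1.1,"roll": 0,"hand": 1},{"x": 0,"y": 0,"z": -1.1,"roll": 0,"hand": 1}])

```text
t: 32.85
tool_pos: [537.6, 48.1, 10.3]
tcp_rot: [-179.9, -0.0, 172.2]
force: [-4.5, -0.9, 8.7]
gripper_width: 0.192
grip_force: 61.8
```

step_arm(moves=[{"x": 0.1,"y": 0,"z": 0,"roll": 0,"hand": 1},{"x": 0.2,"y": 0,"z": 0,"roll": 0,"hand": 1},{"x": 0.3,"y": 0,"z": 0,"roll": 0,"hand": 1},{"x": 0.4,"y": -0.1,"z": 0,"roll": 0,"hand": 1},{"x": 0.5,"y": -0.1,"z": 0,"roll": 0,"hand": 1},{"x": 0.6,"y": -0.1,"z": 0,"roll": 0,"hand": 1},{"x": 0.6,"y": -0.1,"z": 0,"roll": 0,"hand": 1},{"x": 0.6,"y": -0.1,"z": 0,"roll": 0,"hand": 1},{"x": 0.6,"y": -0.1,"z": 0,"roll": 0,"hand": 1},{"x": 0.6,"y": -0.1,"z": 0,"roll": 0,"hand": 1}])

```text
t: 33.85
tool_pos: [537.7, 48.0, 10.3]
tcp_rot: [-179.7, -0.7, 172.2]
force: [-22.2, -1.9, 28.5]
gripper_width: 0.193
grip_force: 64.1
```

```bash
python3 - <<'E'
from h import *
s=st(); im,P=snap("wrist","w9"); 
b=np.array([629.5,36]);a=np.radians(82.2);Y=np.array([np.cos(a),np.sin(a)]);X=np.array([Y[1],-Y[0]])
v=im[...,::-1].copy()
for z in(0,46):
  for y in(-105,105):
    p=b-62*X+y*Y; q=proj("wrist",[*p,z],P); print(z,y,np.round(p),np.round(q)); cv2.circle(v,tuple(int(i) for i in q),3,(0,0,255),1)
c=s["tool_pos"][:2]
for x in(-22,22):
  for y in(-100,100):
    q=proj("wrist",[*(np.array(c)+x*X+y*Y),6],P); cv2.circle(v,tuple(int(i) for i in q),3,(0,255,0),1)
cv2.imwrite("pics/w9.png",v)
E
```

```text
{'t': 33.85, 'tool_pos': [537.72, 48.0, 10.3], 'tcp_rot': [-179.7, -0.72, 172.23], 'force': [-22.19, -1.92, 28.53], 'gripper_width': 0.19, 'grip_force': 64.06}
0 -105 [554. -60.] [111. 355.]
0 105 [582. 148.] [537. 356.]
46 -105 [554. -60.] [ 43. 429.]
46 105 [582. 148.] [605. 431.]
```

View pics/w9.png

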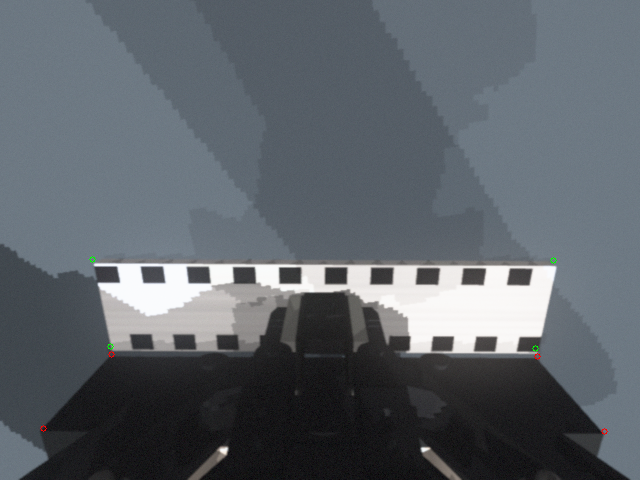

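The projected box outline matches the picture. The rule's box-side edge (row 352) is still a few mm short of the face (about row 361), so the rule is sticking by friction because it is pressed down. I'll lift slightly and push again.

step_arm(moves=[{"x": -0.6,"y": 0.1,"z": 0,"roll": 0,"hand": 1},{"x": -0.6,"y": 0.1,"z": 0.2,"roll": 0,"hand": 1},{"x": -0.6,"y": 0.1,"z": 0.3,"roll": 0,"hand": 1},{"x": -0.6,"y": 0.1,"z": 0.3,"roll": 0,"hand": 1},{"x": -0.6,"y": 0.1,"z": 0.3,"roll": 0,"hand": 1},{"x": -0.4,"y": 0.1,"z": 0.3,"roll": 0,"hand": 1},{"x": -0.3,"y": 0.1,"z": 0.3,"roll": 0,"hand": 1},{"x": -0.2,"y": 0.1,"z": 0.3,"roll": 0,"hand": 1},{"x": -0.1,"y": 0.1,"z": 0.3,"roll": 0,"hand": 1},{"x": -0.1,"y": 0.1,"z": 0.3,"roll": 0,"hand": 1}])

```text
t: 34.9
tool_pos: [543.1, 48.2, 12.4]
tcp_rot: [180.0, 0.0, 172.2]
force: [0.4, -0.3, -2.2]
gripper_width: 0.19
grip_force: 60.3
```

step_arm(moves=[{"x": 0.1,"y": 0,"z": 0,"roll": 0,"hand": 1},{"x": 0.2,"y": 0,"z": 0,"roll": 0,"hand": 1},{"x": 0.3,"y": 0,"z": 0,"roll": 0,"hand": 1},{"x": 0.4,"y": 0,"z": 0,"roll": 0,"hand": 1},{"x": 0.4,"y": 0,"z": 0,"roll": 0,"hand": 1},{"x": 0.4,"y": 0,"z": 0,"roll": 0,"hand": 1},{"x": 0.4,"y": 0,"z": 0,"roll": 0,"hand": 1},{"x": 0.4,"y": 0,"z": 0,"roll": 0,"hand": 1},{"x": 0.4,"y": 0,"z": 0,"roll": 0,"hand": 1},{"x": 0.4,"y": 0,"z": 0,"roll": 0,"hand": 1}])

```text
t: 35.9
tool_pos: [544.9, 48.1, 11.9]
tcp_rot: [-179.9, -0.2, 172.2]
force: [-5.3, -0.9, 2.1]
gripper_width: 0.189
grip_force: 60.7
```

step_arm(moves=[{"x": 0,"y": 0,"z": -0.1,"roll": 0,"hand": 1},{"x": 0,"y": 0,"z": -0.15,"roll": 0,"hand": 1},{"x": 0,"y": 0,"z": -0.15,"roll": 0,"hand": 1},{"x": 0,"y": 0,"z": -0.15,"roll": 0,"hand": 1},{"x": 0,"y": 0,"z": -0.15,"roll": 0,"hand": 2},{"x": 0,"y": 0,"z": -0.15,"roll": 0,"hand": 3},{"x": 0,"y": 0,"z": -0.15,"roll": 0,"hand": 4},{"x": 0,"y": 0,"z": -0.15,"roll": 0,"hand": 4.5},{"x": 0,"y": 0,"z": -0.15,"roll": 0,"hand": 4.5},{"x": 0,"y": 0,"z": -0.15,"roll": 0,"hand": 4.5}])

```text
t: 36.9
tool_pos: [547.1, 48.1, 10.9]
tcp_rot: [180.0, 0.0, 172.2]
force: [0.3, 0.6, -0.0]
gripper_width: 0.528
grip_force: 0.0
```

step_arm(moves=[{"x": 0,"y": 0,"z": 1,"roll": 0,"hand": 4.5},{"x": 0,"y": 0,"z": 3,"roll": 0,"hand": 4.5},{"x": 0,"y": 0,"z": 6,"roll": 0,"hand": 4.5},{"x": 0,"y": 0,"z": 10,"roll": 0,"hand": 4.5},{"x": 0,"y": 0,"z": 14,"roll": 0,"hand": 4.5},{"x": 0,"y": 0,"z": 14,"roll": 0,"hand": 4.5},{"x": 0,"y": 0,"z": 14,"roll": 0,"hand": 4.5},{"x": 0,"y": 0,"z": 14,"roll": 0,"hand": 4.5},{"x": 0,"y": 0,"z": 14,"roll": 0,"hand": 4.5},{"x": 0,"y": 0,"z": 14,"roll": 0,"hand": 4.5}])

```text
t: 37.9
tool_pos: [546.3, 48.1, 149.9]
tcp_rot: [180.0, -0.1, 172.2]
force: [0.4, -0.8, -0.7]
gripper_width: 0.531
grip_force: 0.0
```

```bash
python3 - <<'E'
from h import *
s=st(); im,P=snap("wrist","w10"); 
for d in m.silhouettes("wrist","rule")[:1]:
    k=d["mask"].astype(np.uint8); r=rect("wrist",k,6,P); print(d["confidence"],r)
b=np.array([629.5,36]);a=np.radians(82.2);Y=np.array([np.cos(a),np.sin(a)]);X=np.array([Y[1],-Y[0]])
print("in box", (r[:2]-b)@X,(r[:2]-b)@Y)
cv2.imwrite("pics/w10.png",im[200:,:,::-1])
im,P=snap("top","t10");caps("top",im,P)
E
```

```text
{'t': 37.9, 'tool_pos': [546.28, 48.08, 149.87], 'tcp_rot': [179.99, -0.1, 172.2], 'force': [0.38, -0.8, -0.71], 'gripper_width': 0.53, 'grip_force': 0.0}
0.88 [545.7  48.5  82.2  45.5 200.4]
in box -84.72111368693574 1.011383035898342
green 260 [536.  58.] [ 888. -444.] [34.  41.9]
red 267 [200. 161.] [655. 248.] [34.4 35.3]
```

View pics/w10.png

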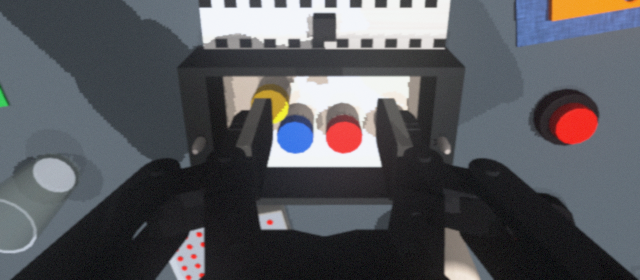

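The rule is flush and centred, at -84.7, +1.0 mm in the box frame, and the pots are standing. Next I'll locate the button by triangulation.

```bash
python3 - <<'E'
from h import *
im=cv2.imread("pics/t10.png")[...,::-1].copy(); Pt=m.camera_params("top"); Ps=m.camera_params("side")
s=cv2.imread("pics/side0.png")[...,::-1].copy()
bt=[c for a,c,k in blobs(hsvmask(im,0,6,150,70),60) if abs(c[0]-200)<15 and abs(c[1]-161)<15][0]
bs=[(a,c) for a,c,k in blobs(hsvmask(s,0,6,150,70),60)];print(bs)
bs=min(bs,key=lambda t:abs(t[1][0]-199)+abs(t[1][1]-338))[1]
bw=None
print(bt,bs)
for z in range(10,60,5): print(z,np.round(ray("top",bt,z,Pt)[:2]),np.round(ray("side",bs,z,Ps)[:2]))
E
```

```text
[(np.int32(483), array([141.27950311, 319.70600414])), (np.int32(281), array([198.0569395 , 337.90391459])), (np.int32(143), array([310.90909091, 266.05594406]))]
[199.5719697  160.54166667] [198.0569395  337.90391459]
10 [661. 253.] [663. 243.]
15 [660. 252.] [662. 246.]
20 [659. 251.] [660. 248.]
25 [658. 250.] [659. 251.]
30 [656. 249.] [657. 254.]
35 [655. 248.] [655. 257.]
40 [654. 247.] [654. 260.]
45 [653. 246.] [652. 263.]
50 [652. 245.] [650. 265.]
55 [650. 243.] [649. 268.]
```

step_arm(moves=[{"x": 2,"y": 4,"z": 0,"roll": -8,"hand": 0},{"x": 4,"y": 8,"z": 0,"roll": -16,"hand": 0},{"x": 6,"y": 12,"z": 0,"roll": -24,"hand": 0},{"x": 8,"y": 16,"z": 0,"roll": -32,"hand": 0},{"x": 10,"y": 19,"z": 0,"roll": -40,"hand": 0},{"x": 11,"y": 19.9,"z": 0,"roll": -48,"hand": 0},{"x": 11,"y": 19.9,"z": 0,"roll": -56,"hand": 0},{"x": 11,"y": 19.9,"z": 0,"roll": -64,"hand": 0},{"x": 11,"y": 19.9,"z": 0,"roll": -70,"hand": 0},{"x": 11,"y": 19.9,"z": 0,"roll": -70,"hand": 0}])

```text
t: 39.05
tool_pos: [656.8, 247.3, 150.4]
tcp_rot: [-180.0, 0.0, 102.2]
force: [0.0, -0.2, -0.0]
gripper_width: -0.002
grip_force: 0.0
```

```bash
python3 - <<'E'
from h import *
st(); im,P=snap("wrist","w11")
for a,c,k in blobs(hsvmask(im,0,6,150,70),200):
    print(a,c,[(z,*np.round(ray("wrist",c,z,P)[:2],1),*rect("wrist",k,z,P)[3:]) for z in (15,20,25,30,35)])
E
```

```text
{'t': 39.05, 'tool_pos': [656.81, 247.31, 150.44], 'tcp_rot': [-179.97, 0.02, 102.19], 'force': [0.04, -0.17, -0.05], 'gripper_width': -0.0, 'grip_force': 0.0}
2810 [465.24021352 283.5088968 ] [(15, np.float64(784.0), np.float64(224.3), np.float64(49.6), np.float64(55.2)), (20, np.float64(781.4), np.float64(226.2), np.float64(48.7), np.float64(54.3)), (25, np.float64(778.8), np.float64(228.0), np.float64(47.8), np.float64(53.3)), (30, np.float64(776.3), np.float64(229.9), np.float64(46.9), np.float64(52.3)), (35, np.float64(773.7), np.float64(231.7), np.float64(46.0), np.float64(51.3))]
1659 [328.38999397 227.18565401] [(15, np.float64(661.7), np.float64(247.9), np.float64(35.7), np.float64(38.1)), (20, np.float64(661.3), np.float64(249.4), np.float64(35.1), np.float64(37.4)), (25, np.float64(660.9), np.float64(250.8), np.float64(34.4), np.float64(36.7)), (30, np.float64(660.6), np.float64(252.2), np.float64(33.8), np.float64(36.0)), (35, np.float64(660.2), np.float64(253.7), np.float64(33.2), np.float64(35.3))]
```

step_arm(moves=[{"x": 0.3,"y": 0.2,"z": -3,"roll": 0,"hand": 0},{"x": 0.3,"y": 0.2,"z": -6,"roll": 0,"hand": 0},{"x": 0.3,"y": 0.2,"z": -9,"roll": 0,"hand": 0},{"x": 0.3,"y": 0.2,"z": -11,"roll": 0,"hand": 0},{"x": 0.3,"y": 0.2,"z": -11.5,"roll": 0,"hand": 0},{"x": 0.3,"y": 0.2,"z": -12,"roll": 0,"hand": 0},{"x": 0.3,"y": 0.2,"z": -12.4,"roll": 0,"hand": 0},{"x": 0.3,"y": 0.2,"z": -12.4,"roll": 0,"hand": 0},{"x": 0.3,"y": 0.2,"z": -12.4,"roll": 0,"hand": 0},{"x": 0.3,"y": 0.2,"z": -12.4,"roll": 0,"hand": 0}])

```text
t: 40.1
tool_pos: [660.5, 249.4, 27.8]
tcp_rot: [179.9, -0.0, 102.2]
force: [-0.7, 0.5, 0.5]
gripper_width: 0.002
grip_force: 0.0
```

step_arm(moves=[{"x": 0,"y": 0,"z": -0.1,"roll": 0,"hand": 0},{"x": 0,"y": 0,"z": -0.2,"roll": 0,"hand": 0},{"x": 0,"y": 0,"z": -0.3,"roll": 0,"hand": 0},{"x": 0,"y": 0,"z": -0.4,"roll": 0,"hand": 0},{"x": 0,"y": 0,"z": -0.5,"roll": 0,"hand": 0},{"x": 0,"y": 0,"z": -0.6,"roll": 0,"hand": 0},{"x": 0,"y": 0,"z": -0.6,"roll": 0,"hand": 0},{"x": 0,"y": 0,"z": -0.6,"roll": 0,"hand": 0},{"x": 0,"y": 0,"z": -0.6,"roll": 0,"hand": 0},{"x": 0,"y": 0,"z": -0.6,"roll": 0,"hand": 0}])

```text
t: 41.1
tool_pos: [659.9, 249.1, 21.0]
tcp_rot: [180.0, 0.0, 102.2]
force: [-1.4, -0.5, 2.1]
gripper_width: -0.001
grip_force: 1.0
```

step_arm(moves=[{"x": 0,"y": 0,"z": -0.1,"roll": 0,"hand": 0},{"x": 0,"y": 0,"z": -0.2,"roll": 0,"hand": 0},{"x": 0,"y": 0,"z": -0.3,"roll": 0,"hand": 0},{"x": 0,"y": 0,"z": -0.4,"roll": 0,"hand": 0},{"x": 0,"y": 0,"z": -0.5,"roll": 0,"hand": 0},{"x": 0,"y": 0,"z": -0.5,"roll": 0,"hand": 0},{"x": 0,"y": 0,"z": -0.5,"roll": 0,"hand": 0},{"x": 0,"y": 0,"z": -0.5,"roll": 0,"hand": 0},{"x": 0,"y": 0,"z": -0.5,"roll": 0,"hand": 0},{"x": 0,"y": 0,"z": -0.5,"roll": 0,"hand": 0}])

```text
t: 42.1
tool_pos: [660.0, 249.2, 16.2]
tcp_rot: [180.0, 0.0, 102.2]
force: [-1.3, -1.1, 4.9]
gripper_width: 0.001
grip_force: 2.7
```

step_arm(moves=[{"x": 0,"y": 0,"z": -0.1,"roll": 0,"hand": 0},{"x": 0,"y": 0,"z": -0.2,"roll": 0,"hand": 0},{"x": 0,"y": 0,"z": -0.3,"roll": 0,"hand": 0},{"x": 0,"y": 0,"z": -0.4,"roll": 0,"hand": 0},{"x": 0,"y": 0,"z": -0.4,"roll": 0,"hand": 0},{"x": 0,"y": 0,"z": -0.4,"roll": 0,"hand": 0},{"x": 0,"y": 0,"z": -0.4,"roll": 0,"hand": 0},{"x": 0,"y": 0,"z": -0.4,"roll": 0,"hand": 0},{"x": 0,"y": 0,"z": -0.4,"roll": 0,"hand": 0},{"x": 0,"y": 0,"z": -0.4,"roll": 0,"hand": 0}])

```text
t: 43.1
tool_pos: [660.1, 249.2, 15.9]
tcp_rot: [180.0, 0.1, 102.2]
force: [-8.0, -5.0, 22.2]
gripper_width: -0.001
grip_force: 11.2
```

The button bottomed out at 22 N after about 6 mm of travel. I'll lift and go back to the rule.

step_arm(moves=[{"x": 0,"y": 0,"z": 2,"roll": 0,"hand": 0},{"x": 0,"y": 0,"z": 6,"roll": 0,"hand": 0},{"x": 0,"y": 0,"z": 10,"roll": 0,"hand": 0},{"x": 0,"y": 0,"z": 14,"roll": 8,"hand": 1},{"x": -2,"y": -4,"z": 14,"roll": 16,"hand": 2},{"x": -4,"y": -8,"z": 14,"roll": 24,"hand": 3},{"x": -6,"y": -12,"z": 14,"roll": 32,"hand": 4},{"x": -8,"y": -16,"z": 14,"roll": 40,"hand": 5},{"x": -10,"y": -19,"z": 14,"roll": 48,"hand": 5},{"x": -11.3,"y": -20.1,"z": 14,"roll": 56,"hand": 5}])

```text
t: 44.1
tool_pos: [546.0, 43.6, 151.1]
tcp_rot: [-179.9, 0.0, 158.2]
force: [-0.1, 0.1, 0.9]
gripper_width: 0.584
grip_force: 0.0
```

step_arm(moves=[{"x": 0,"y": 0,"z": 0,"roll": 8,"hand": 5},{"x": 0,"y": 0,"z": 0,"roll": 14,"hand": 5},{"x": 0,"y": 0,"z": 0,"roll": 14,"hand": 5},{"x": 0,"y": 0,"z": 0,"roll": 14,"hand": 5},{"x": 0,"y": 0,"z": 0,"roll": 14,"hand": 5},{"x": 0,"y": 0,"z": 0,"roll": 14,"hand": 5},{"x": 0,"y": 0,"z": 0,"roll": 14,"hand": 5},{"x": 0,"y": 0,"z": 0,"roll": 14,"hand": 5},{"x": 0,"y": 0,"z": 0,"roll": 14,"hand": 5},{"x": 0,"y": 0,"z": 0,"roll": 14,"hand": 5}])

```text
t: 45.1
tool_pos: [546.9, 48.2, 151.8]
tcp_rot: [180.0, 0.0, 172.2]
force: [0.6, -0.7, 0.5]
gripper_width: 0.587
grip_force: 0.0
```

```bash
python3 - <<'E'
from h import *
s=st(); im,P=snap("wrist","w12"); 
for d in m.silhouettes("wrist","rule")[:1]: print(d["confidence"],rect("wrist",d["mask"].astype(np.uint8),6,P))
caps("wrist",im,P,40)
E
```

```text
{'t': 45.1, 'tool_pos': [546.94, 48.19, 151.85], 'tcp_rot': [180.0, 0.0, 172.18], 'force': [0.56, -0.66, 0.54], 'gripper_width': 0.59, 'grip_force': 0.0}
0.74 [546.4  48.5  82.2  44.  200.5]
blue 985 [295. 333.] [626.  15.] [27.5 33.3]
red 1337 [573. 321.] [646. 235.] [33.5 39.1]
red 850 [344. 334.] [633.  53.] [27.3 29. ]
```

step_arm(moves=[{"x": 0,"y": 0,"z": -4,"roll": 0,"hand": 4.5},{"x": 0,"y": 0,"z": -8,"roll": 0,"hand": 4.5},{"x": 0,"y": 0,"z": -11,"roll": 0,"hand": 4.5},{"x": 0,"y": 0,"z": -13,"roll": 0,"hand": 4.5},{"x": 0,"y": 0,"z": -14.1,"roll": 0,"hand": 4.5},{"x": 0,"y": 0,"z": -14.1,"roll": 0,"hand": 4.5},{"x": 0,"y": 0,"z": -14.1,"roll": 0,"hand": 2},{"x": 0,"y": 0,"z": -14.1,"roll": 0,"hand": 1},{"x": 0,"y": 0,"z": -14.1,"roll": 0,"hand": 1},{"x": 0,"y": 0,"z": -14.1,"roll": 0,"hand": 1}], force=60)

```text
t: 46.2
tool_pos: [548.1, 48.3, 12.4]
tcp_rot: [180.0, 0.1, 172.2]
force: [-1.7, 0.1, 6.9]
gripper_width: 0.191
grip_force: 60.5
```

step_arm(moves=[{"x": 0,"y": 0,"z": 0,"roll": 0,"hand": 1},{"x": 0,"y": 0,"z": 0,"roll": 0,"hand": 1},{"x": -0.3,"y": 0,"z": 0.5,"roll": 0,"hand": 1},{"x": -0.6,"y": 0,"z": 1.5,"roll": 0,"hand": 1},{"x": -1,"y": 0,"z": 4,"roll": 0,"hand": 1},{"x": -1,"y": 0,"z": 7,"roll": 0,"hand": 1},{"x": -1,"y": 0,"z": 10,"roll": 0,"hand": 1},{"x": -1,"y": 0,"z": 11,"roll": -4,"hand": 1},{"x": -1,"y": 0,"z": 11,"roll": -12,"hand": 1},{"x": -1,"y": 0,"z": 11,"roll": -16,"hand": 1}])

```text
t: 47.2
tool_pos: [536.9, 48.1, 122.0]
tcp_rot: [-180.0, 0.1, 155.9]
force: [-0.4, 0.4, -2.3]
gripper_width: 0.193
grip_force: 59.6
```

step_arm(moves=[{"x": -1,"y": -4,"z": 0,"roll": -8,"hand": 1},{"x": -2,"y": -8,"z": 0,"roll": -16,"hand": 1},{"x": -3,"y": -12,"z": 0,"roll": -24,"hand": 1},{"x": -4,"y": -16,"z": 0,"roll": -32,"hand": 1},{"x": -5,"y": -20,"z": 0,"roll": -40,"hand": 1},{"x": -6,"y": -24,"z": 0,"roll": -48,"hand": 1},{"x": -7,"y": -28,"z": 0,"roll": -56,"hand": 1},{"x": -7.7,"y": -31.5,"z": 0,"roll": -64,"hand": 1},{"x": -7.7,"y": -33.4,"z": 0,"roll": -65.5,"hand": 1},{"x": -7.7,"y": -33.4,"z": 0,"roll": -65.5,"hand": 1}])

```text
t: 48.2
tool_pos: [459.2, -288.8, 121.1]
tcp_rot: [180.0, 0.0, 90.5]
force: [0.6, -0.1, -2.3]
gripper_width: 0.189
grip_force: 59.6
```

step_arm(moves=[{"x": 0,"y": 0,"z": 0,"roll": 0,"hand": 1},{"x": 0,"y": 0,"z": -3,"roll": 0,"hand": 1},{"x": 0,"y": 0,"z": -6,"roll": 0,"hand": 1},{"x": 0,"y": 0,"z": -8,"roll": 0,"hand": 1},{"x": 0,"y": 0,"z": -9.5,"roll": 0,"hand": 1},{"x": 0,"y": 0,"z": -10,"roll": 0,"hand": 1},{"x": 0,"y": 0,"z": -10,"roll": 0,"hand": 1},{"x": 0,"y": 0,"z": -10,"roll": 0,"hand": 1},{"x": 0,"y": 0,"z": -10,"roll": 0,"hand": 1},{"x": 0,"y": 0,"z": -10,"roll": 0,"hand": 1}])

```text
t: 49.2
tool_pos: [460.5, -286.3, 21.7]
tcp_rot: [179.9, 0.1, 90.7]
force: [0.0, -0.2, -1.4]
gripper_width: 0.187
grip_force: 59.6
```

```bash
python3 - <<'E'
from h import *
s=st(); im,P=snap("wrist","w13"); 
for d in m.silhouettes("wrist","rule")[:1]: print(d["confidence"],rect("wrist",d["mask"].astype(np.uint8),15,P))
cv2.imwrite("pics/w13.png",im[::,:,::-1])
E
```

```text
{'t': 49.2, 'tool_pos': [460.49, -286.32, 21.75], 'tcp_rot': [179.93, 0.07, 90.68], 'force': [0.0, -0.21, -1.44], 'gripper_width': 0.19, 'grip_force': 59.59}
0.79 [ 461.4 -283.1    0.7   46.8  202.1]
```

View pics/w13.png

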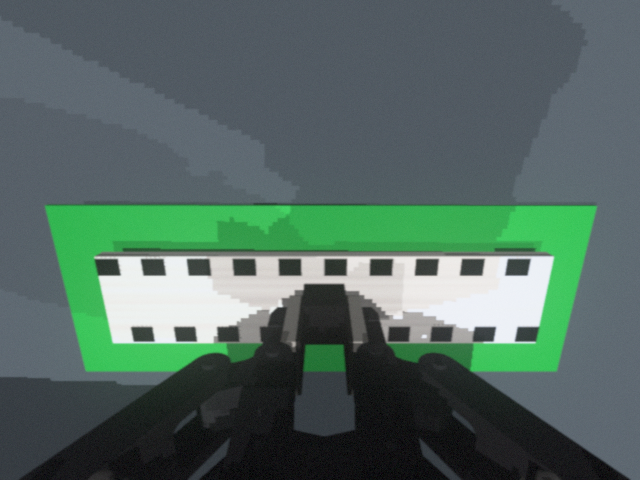

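The picture shows the rule (rows 255–343) well inside the green mat (rows 205–371) and parallel to it. I'll set it down, let go and travel to the cover.

step_arm(moves=[{"x": 0,"y": 0,"z": -0.4,"roll": 0,"hand": 1},{"x": 0,"y": 0,"z": -0.7,"roll": 0,"hand": 1},{"x": 0,"y": 0,"z": -0.9,"roll": 0,"hand": 1},{"x": 0,"y": 0,"z": -0.9,"roll": 0,"hand": 1},{"x": 0,"y": 0,"z": -0.9,"roll": 0,"hand": 1},{"x": 0,"y": 0,"z": -0.9,"roll": 0,"hand": 2},{"x": 0,"y": 0,"z": -0.9,"roll": 0,"hand": 3},{"x": 0,"y": 0,"z": -0.9,"roll": 0,"hand": 4},{"x": 0,"y": 0,"z": -0.9,"roll": 0,"hand": 5},{"x": 0,"y": 0,"z": -0.9,"roll": 0,"hand": 5}])

```text
t: 50.3
tool_pos: [459.8, -285.8, 11.6]
tcp_rot: [-180.0, -0.0, 90.7]
force: [0.1, 0.2, 0.1]
gripper_width: 0.581
grip_force: 0.0
```

step_arm(moves=[{"x": 0,"y": 0,"z": 1,"roll": 0,"hand": 5},{"x": 0,"y": 0,"z": 3,"roll": 0,"hand": 5},{"x": 0,"y": 0,"z": 7,"roll": 0,"hand": 5},{"x": 0,"y": 0,"z": 11,"roll": 0,"hand": 5},{"x": 0,"y": 0,"z": 15,"roll": 0,"hand": 5},{"x": 1,"y": 4,"z": 15,"roll": 8,"hand": 5},{"x": 2,"y": 8,"z": 15,"roll": 16,"hand": 5},{"x": 3,"y": 12,"z": 15,"roll": 24,"hand": 5},{"x": 4,"y": 16,"z": 15,"roll": 32,"hand": 5},{"x": 4,"y": 20,"z": 15,"roll": 40,"hand": 5}])

```text
t: 51.3
tool_pos: [501.0, -83.9, 162.8]
tcp_rot: [179.9, 0.1, 131.1]
force: [0.7, -0.3, -0.1]
gripper_width: 0.585
grip_force: 0.0
```

step_arm(moves=[{"x": 0,"y": 4.5,"z": 0,"roll": 8,"hand": 5},{"x": 0,"y": 9,"z": 0,"roll": 16,"hand": 5},{"x": 0,"y": 13.5,"z": 0,"roll": 24,"hand": 5},{"x": 0,"y": 18,"z": 0,"roll": 32,"hand": 5},{"x": 0,"y": 22.5,"z": 0,"roll": 40,"hand": 5},{"x": -1,"y": 27,"z": 0,"roll": 48,"hand": 5},{"x": -2,"y": 31,"z": 0,"roll": 51.7,"hand": 5},{"x": -3,"y": 35,"z": 0,"roll": 51.7,"hand": 5},{"x": -4.1,"y": 37.4,"z": 0,"roll": 51.7,"hand": 5},{"x": -4.1,"y": 37.4,"z": 0,"roll": 51.7,"hand": 5}])

```text
t: 52.3
tool_pos: [455.9, 293.2, 162.9]
tcp_rot: [179.8, 0.0, -177.1]
force: [-0.6, -0.3, 0.2]
gripper_width: 0.588
grip_force: 0.0
```

```bash
python3 - <<'E'
from h import *
m.snapshot("wrist"); m.snapshot("wrist"); m.snapshot("wrist"); s=st(); im,P=snap("wrist","w14"); 
for d in m.silhouettes("wrist","cover")[:1]: print(d["confidence"],rect("wrist",d["mask"].astype(np.uint8),7,P))
im2,P2=snap("top","t14");caps("top",im2,P2,40)
for d in m.silhouettes("top","rule")[:2]: print(d["confidence"],rect("top",d["mask"].astype(np.uint8),8,P2))
cv2.imwrite("pics/c14.png",np.hstack([im[...,::-1][::2,::2],im2[60:300,220:540,::-1]]))
E
```

```text
{'t': 52.45, 'tool_pos': [459.36, 287.4, 162.06], 'tcp_rot': [-179.94, 0.03, -177.64], 'force': [0.02, -0.28, 0.62], 'gripper_width': 0.58, 'grip_force': 0.0}
0.91 [462.4 288.6   2.8 125.6 212. ]
yellow 175 [320. 192.] [595.   1.] [26.2 28.6]
green 259 [536.  58.] [ 886. -442.] [33.8 41.6]
green 162 [274. 171.] [636.  96.] [25.9 29. ]
red 265 [200. 161.] [654. 247.] [34.3 37.1]
red 167 [294. 175.] [629.  55.] [28.1 28.4]
0.97 [ 459.  -280.3    0.7   47.1  197.8]
0.73 [ 188.7 -300.8  118.9   47.6  200.7]
```

View pics/c14.png

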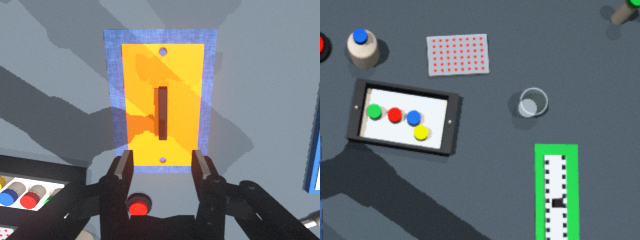

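The yellow pot was nudged inside the box, to (421,132) in the combined picture, but it still stands within the trough. The rule lies on its mat, and the cover's handle is under the gripper. I'll grip the cover at the pose where I released it and carry it back.

step_arm(moves=[{"x": 0,"y": 0,"z": -4,"roll": 0,"hand": 5},{"x": 0,"y": 0,"z": -8,"roll": 0,"hand": 5},{"x": 0,"y": 0,"z": -12,"roll": 0,"hand": 5},{"x": 0,"y": 0,"z": -14,"roll": 0,"hand": 5},{"x": 0,"y": 0,"z": -14.8,"roll": 0,"hand": 5},{"x": 0,"y": 0,"z": -14.8,"roll": 0,"hand": 5},{"x": 0,"y": 0,"z": -14.8,"roll": 0,"hand": 2},{"x": 0,"y": 0,"z": -14.8,"roll": 0,"hand": 0.5},{"x": 0,"y": 0,"z": -14.8,"roll": 0,"hand": 0.5},{"x": 0,"y": 0,"z": -14.8,"roll": 0,"hand": 0.5}], force=60)

```text
t: 53.65
tool_pos: [460.1, 288.6, 15.4]
tcp_rot: [180.0, 0.1, -177.6]
force: [-1.6, -1.3, 6.7]
gripper_width: 0.144
grip_force: 60.9
```

step_arm(moves=[{"x": 0,"y": 0,"z": 0,"roll": 0,"hand": 0.5},{"x": 0,"y": 0,"z": 0,"roll": 0,"hand": 0.5},{"x": 0,"y": 0,"z": 1,"roll": 0,"hand": 0.5},{"x": 0,"y": 0,"z": 3,"roll": 0,"hand": 0.5},{"x": 0,"y": 0,"z": 6,"roll": 0,"hand": 0.5},{"x": 0,"y": 0,"z": 10,"roll": 0,"hand": 0.5},{"x": 0,"y": 0,"z": 13,"roll": -4,"hand": 0.5},{"x": 0,"y": 0,"z": 13,"roll": -12,"hand": 0.5},{"x": 0,"y": 0,"z": 13,"roll": -20,"hand": 0.5},{"x": 0,"y": 0,"z": 13,"roll": -28,"hand": 0.5}])

```text
t: 54.65
tool_pos: [458.7, 288.0, 144.5]
tcp_rot: [180.0, 0.0, 154.1]
force: [-0.1, -0.1, -2.8]
gripper_width: 0.144
grip_force: 59.7
```

step_arm(moves=[{"x": 1,"y": -3,"z": 0,"roll": -8,"hand": 0.5},{"x": 2,"y": -6,"z": 0,"roll": -16,"hand": 0.5},{"x": 3,"y": -9,"z": 0,"roll": -24,"hand": 0.5},{"x": 5,"y": -12,"z": 0,"roll": -32,"hand": 0.5},{"x": 7,"y": -15,"z": 0,"roll": -40,"hand": 0.5},{"x": 9,"y": -18,"z": 0,"roll": -48,"hand": 0.5},{"x": 11,"y": -21,"z": 0,"roll": -56,"hand": 0.5},{"x": 14,"y": -24,"z": 0,"roll": -64,"hand": 0.5},{"x": 17.05,"y": -25.2,"z": 0,"roll": -72,"hand": 0.5},{"x": 17.05,"y": -25.2,"z": 0,"roll": -72,"hand": 0.5}])

```text
t: 55.65
tool_pos: [632.5, 31.8, 143.5]
tcp_rot: [179.9, 0.0, 81.9]
force: [-0.1, 0.7, -2.8]
gripper_width: 0.147
grip_force: 59.9
```

step_arm(moves=[{"x": 0,"y": 0,"z": 0,"roll": 0,"hand": 0.5},{"x": 0,"y": 0,"z": -2,"roll": 0,"hand": 0.5},{"x": 0,"y": 0,"z": -4,"roll": 0,"hand": 0.5},{"x": 0,"y": 0,"z": -5.5,"roll": 0,"hand": 0.5},{"x": 0,"y": 0,"z": -6,"roll": 0,"hand": 0.5},{"x": 0,"y": 0,"z": -6,"roll": 0,"hand": 0.5},{"x": 0,"y": 0,"z": -6,"roll": 0,"hand": 0.5},{"x": 0,"y": 0,"z": -6,"roll": 0,"hand": 0.5},{"x": 0,"y": 0,"z": -6,"roll": 0,"hand": 0.5},{"x": 0,"y": 0,"z": -6,"roll": 0,"hand": 0.5}])

```text
t: 56.65
tool_pos: [629.8, 36.1, 84.4]
tcp_rot: [179.9, -0.0, 82.4]
force: [-0.6, -0.1, -2.6]
gripper_width: 0.147
grip_force: 59.7
```

```bash
python3 - <<'E'
from h import *
s=st(); im,P=snap("wrist","w15"); 
for d in m.silhouettes("wrist","cover")[:1]: print(d["confidence"],rect("wrist",d["mask"].astype(np.uint8),s["tool_pos"][2]-12.3+5,P))
im2,P2=snap("side","s15")
cv2.imwrite("pics/c15.png",np.hstack([im[...,::-1][::2,::2],im2[170:330:,160:320,::-1].repeat(2,0).repeat(2,1)[:240]]))
E
```

```text
{'t': 56.65, 'tool_pos': [629.8, 36.14, 84.43], 'tcp_rot': [179.94, -0.0, 82.38], 'force': [-0.55, -0.15, -2.58], 'gripper_width': 0.15, 'grip_force': 59.75}
0.66 [632.7  50.1  82.4 124.4 181. ]
```

View pics/c15.png

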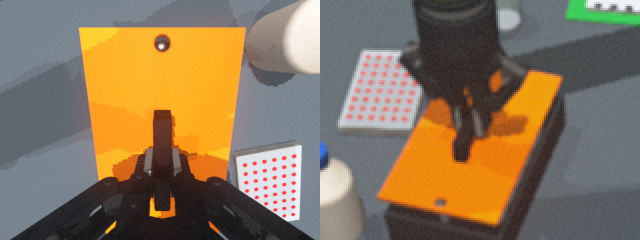

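The pin shows inside the far hole at (162,45). I'll lower slowly.

step_arm(moves=[{"x": 0,"y": 0,"z": -0.3,"roll": 0,"hand": 0.5},{"x": 0,"y": 0,"z": -0.6,"roll": 0,"hand": 0.5},{"x": 0,"y": 0,"z": -0.9,"roll": 0,"hand": 0.5},{"x": 0,"y": 0,"z": -1.2,"roll": 0,"hand": 0.5},{"x": 0,"y": 0,"z": -1.5,"roll": 0,"hand": 0.5},{"x": 0,"y": 0,"z": -1.8,"roll": 0,"hand": 0.5},{"x": 0,"y": 0,"z": -2.0,"roll": 0,"hand": 0.5},{"x": 0,"y": 0,"z": -2.0,"roll": 0,"hand": 0.5},{"x": 0,"y": 0,"z": -2.0,"roll": 0,"hand": 0.5},{"x": 0,"y": 0,"z": -2.0,"roll": 0,"hand": 0.5}])

```text
t: 57.8
tool_pos: [629.6, 36.2, 64.0]
tcp_rot: [180.0, -0.0, 82.4]
force: [0.1, 0.2, -1.5]
gripper_width: 0.149
grip_force: 59.8
```

step_arm(moves=[{"x": 0,"y": 0,"z": -0.1,"roll": 0,"hand": 0.5},{"x": 0,"y": 0,"z": -0.2,"roll": 0,"hand": 0.5},{"x": 0,"y": 0,"z": -0.3,"roll": 0,"hand": 0.5},{"x": 0,"y": 0,"z": -0.4,"roll": 0,"hand": 0.5},{"x": 0,"y": 0,"z": -0.5,"roll": 0,"hand": 0.5},{"x": 0,"y": 0,"z": -0.6,"roll": 0,"hand": 0.5},{"x": 0,"y": 0,"z": -0.6,"roll": 0,"hand": 0.5},{"x": 0,"y": 0,"z": -0.6,"roll": 0,"hand": 0.5},{"x": 0,"y": 0,"z": -0.6,"roll": 0,"hand": 0.5},{"x": 0,"y": 0,"z": -0.6,"roll": 0,"hand": 0.5}])

```text
t: 58.8
tool_pos: [629.4, 36.2, 59.4]
tcp_rot: [180.0, 0.1, 82.4]
force: [-5.0, -0.3, 6.9]
gripper_width: 0.144
grip_force: 61.2
```

It stopped at 59.4, which is exactly the seated height for this grip (46 + 13.4). I'll release and lift clear.

step_arm(moves=[{"x": 0,"y": 0,"z": 0,"roll": 0,"hand": 2},{"x": 0,"y": 0,"z": 0,"roll": 0,"hand": 3},{"x": 0,"y": 0,"z": 0,"roll": 0,"hand": 4},{"x": 0,"y": 0,"z": 0,"roll": 0,"hand": 5},{"x": 0,"y": 0,"z": 0,"roll": 0,"hand": 5},{"x": 0,"y": 0,"z": 1,"roll": 0,"hand": 5},{"x": 0,"y": 0,"z": 4,"roll": 0,"hand": 5},{"x": 0,"y": 0,"z": 8,"roll": 0,"hand": 5},{"x": 0,"y": 0,"z": 12,"roll": 0,"hand": 5},{"x": 0,"y": 0,"z": 16,"roll": 0,"hand": 5}])

```text
t: 59.8
tool_pos: [629.3, 36.4, 220.3]
tcp_rot: [180.0, -0.0, 82.4]
force: [0.5, -0.6, -0.2]
gripper_width: 0.588
grip_force: 0.0
```

```bash
python3 - <<'E'
from h import *
m.snapshot("wrist");m.snapshot("wrist");s=st(); im,P=snap("wrist","w16"); 
for d in m.silhouettes("wrist","cover")[:1]: print(d["confidence"],rect("wrist",d["mask"].astype(np.uint8),51,P))
im3,P3=snap("top","t16")
for d in m.silhouettes("top","rule")[:1]: print(d["confidence"],rect("top",d["mask"].astype(np.uint8),8,P3))
im2,P2=snap("side","s16")
cv2.imwrite("pics/c16.png",np.hstack([im[...,::-1][::2,::2],im2[190:310:,170:330,::-1].repeat(2,0).repeat(2,1)]))
E
```

```text
{'t': 59.9, 'tool_pos': [632.8, 37.36, 225.48], 'tcp_rot': [179.33, -0.11, 82.39], 'force': [-0.05, -0.12, 0.65], 'gripper_width': 0.58, 'grip_force': 0.0}
0.6 [630.2  36.   82.5 126.2 211. ]
0.92 [ 203.  -325.7  118.3   47.7  145.4]
```

View pics/c16.png

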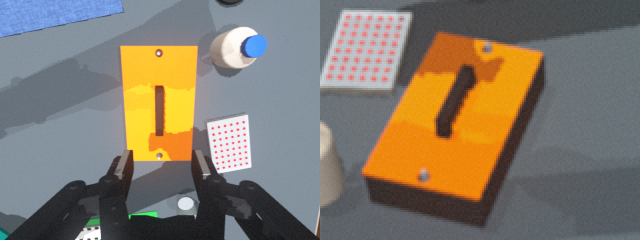

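The cover is seated, with both pins showing through at (159,53) and (159,156). I'll check the rule once more and hand in.

```bash
python3 - <<'E'
from h import *
P=m.camera_params("side"); m.snapshot("side"); ok=False
for d in m.silhouettes("side","rule")[:3]:
    r=rect("side",d["mask"].astype(np.uint8),8,P); print(d["confidence"],r); ok|=np.hypot(r[0]-460,r[1]+286)<15
st()
if ok: print(m.finish_job())
E
```

```text
0.97 [ 460.9 -288.4    1.5   63.9  201.1]
0.75 [ 191.1 -302.   118.6   52.   201.9]
{'t': 60.25, 'tool_pos': [628.65, 35.9, 216.32], 'tcp_rot': [-179.85, 0.02, 82.38], 'force': [0.15, 0.58, 0.0], 'gripper_width': 0.59, 'grip_force': 0.0}
the job is handed in; nothing more can be done
None
```

The job is handed in at 60 s: all four pots stand in the box (yellow knocked a few cm in the trough, still upright at the last look), the shutter was pressed fully with the scale bar flush, the bar is back on its mat, and the cover is seated on its pins.

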